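# Reverse a row of stones from the rack into the grading tray

## Robot

A 6-joint arm with a two-finger parallel gripper is mounted at the origin on the work surface. World frame = base frame: x ahead of the robot, y to its left, z up, the work surface at z = 0. Lengths are in m, angles in rad, forces in N, time in s.
With the tool pointing down it reaches from about 0.35 to 0.775 m from the base axis. Payload 5.5 kg.
Tool frame: the origin (TCP) lies at the very end of the fingers, on their centre line; the grasp point (between the pads) lies 19 mm behind it; x points along the fingers, y is the direction in which the jaws open and shut, and the axes are right-handed (so a half turn about x gives the same grasp; the last joint's range is limited). The gripper opens to 85 mm and grips with 20 to 120 N. Pads are 22 mm wide; open, the fingers measure 114 mm over their backs; the gripper's body (76 mm by 85 mm) begins 54 mm behind the grasp point. The pads swing forward as they close: fully open they stand 13 mm farther back than shut.
Start: joints at [1.118, 0.313, 0.046, 1.304, 0, 1.431], TCP at [0.177, 0.547, 0.191] pointing down, gripper open.
Joint ranges: [-2.76, 2.76], [-0.86, 1.69], [-1.03, 1.26], [-2.2, 2.34], [-1.47, 1.5], [-3.14, 3.14]. Speed limits (rad/s): [2.57, 2.57, 3.14, 3.14, 3.14, 3.14].

## Interface

Orientations are given as a unit quaternion [w, x, y, z].
In Python, from workcell import env gives the robot as it stands.
- The arm moves only by the tool servo_tool, never from a script. Its argument "increments" is a list of rows, each an object with "offset": the shift along the tool's x, y, z in cm, a list of three; "yaw": the turn about the tool's x in degrees. In form: [{"offset": [x, y, z], "yaw": yaw}, ...]. A call has exactly 8 rows; each row is the pose to reach, as a shift and turn from the pose commanded when the call began, along the tool's axes at that moment; what a row does not reach only later rows make up. A row lasts 1/10 s, in which the tool goes at most 50 mm and 8.59 degrees, less where a joint would pass 70% of its speed; a pose out of reach is approached as far as the arm can. A call with a gripper value outside its range is refused whole. "claw" is the opening, from 0 (shut) to 1 (fully open), set as the call begins (left out, the last holds). The fingers move at their own pace and stop on an object; "force" is the grip in N (left out, the last holds). Time passes only in rows, so rows that repeat a pose let the fingers close, or fill a call up. It gives the time, the measured TCP pose, the force and the opening at its end, in the units of the state.
- env.get_state(): the state, without advancing time (a new reading comes with each control period).
- env.read_camera(name): name is "scene" or "side" or "wrist"; returns (picture, depth): 420x560x3 uint8, red, green, blue; 420x560 float32, m along the optical axis (not along the pixel's ray), 0 where there is no reading.
- env.camera_model(name): a dict with "vertical_fov" (degrees; the focal length in pixels is half the picture's height over the tangent of half this angle, whatever the lens; pixels are square), "cx", "cy" (the principal point, pixels), "D" ([k1, k2, p1, p2, k3] as OpenCV has them; the pictures are not rectified), "world_from_camera" (4x4, takes a point from camera to world coordinates). Camera axes: x right, y up, looking along -z (the intrinsics and any distortion apply to the point x, -y, -z); pixel columns grow to the right and rows downward; lengths in m; the calibration is good to about 2 mm. A picture is of the moment at which its call begins: read the wrist's pose just before it. camera_model takes no time and is no camera call; for the wrist camera it gives the pose at the moment of the call.
- env.hand_in(): hands the job in, once; it reports no verdict.
The state is a dict: "clock": time; "joint_pos": joint angles; "qvel": joint speeds; "tau": joint torques, N m; "tcp_pos": TCP position; "orientation": TCP orientation; "wrist_force": force on the tool from outside, world axes, zero at the start; "ft_torque": the same for the moment, N m; "finger_gap": finger opening in m.
Only numpy, scipy, OpenCV 4.12 (cv2) and the standard library are available. Lean on these libraries where they do the work, as an engineer would, in place of code of your own. Each camera call takes 0.05 s, during which the arm holds its last target.

## Task

Move all four stones in their holders from the black rack into the wells of the white porcelain tray, in reverse order: the one nearest the brass-strip end of the rack goes into the well furthest from the brass-strip end of the tray, and so on, so that the one furthest from the strip on the rack ends up nearest the strip on the tray. Keep every holder upright and stand it flat inside its own well.

Things in the scene. Friction and masses are not known exactly. Their poses are not given: they have to be found in the camera images.
- holder_red_center (a point): The ruby red stone in its holder: an upright plain aluminium barrel 30 mm in diameter and 32 mm high with a flat foot, and a faceted ruby red stone, up to 29 mm across, standing 14 mm above the barrel (46 mm high in all, about 70 g, loose). The point is on its axis, half-way up, 23 mm above the foot; z is its axis, upward. Stays put where it is set on a level surface.
- holder_blue_center (a point): The sapphire blue stone in its holder: an upright plain aluminium barrel 30 mm in diameter and 32 mm high with a flat foot, and a faceted sapphire blue stone, up to 29 mm across, standing 14 mm above the barrel (46 mm high in all, about 70 g, loose). The point is on its axis, half-way up, 23 mm above the foot; z is its axis, upward. Stays put where it is set on a level surface.
- holder_green_center (a point): The emerald green stone in its holder: an upright plain aluminium barrel 30 mm in diameter and 32 mm high with a flat foot, and a faceted emerald green stone, up to 29 mm across, standing 14 mm above the barrel (46 mm high in all, about 70 g, loose). The point is on its axis, half-way up, 23 mm above the foot; z is its axis, upward. Stays put where it is set on a level surface.
- holder_amber_center (a point): The amber yellow stone in its holder: an upright plain aluminium barrel 30 mm in diameter and 32 mm high with a flat foot, and a faceted amber yellow stone, up to 29 mm across, standing 14 mm above the barrel (46 mm high in all, about 70 g, loose). The point is on its axis, half-way up, 23 mm above the foot; z is its axis, upward. Stays put where it is set on a level surface.
- seat_red: The grey seat, a flat disc 46 mm in diameter and 3 mm thick fixed on the black rack, on which the ruby red stone stands at the start; origin at the centre of its underside, 8 mm above the desk. It stays there when the stone is taken away, so it always shows from which of the four rack places that stone came.
- seat_blue: The grey seat, a flat disc 46 mm in diameter and 3 mm thick fixed on the black rack, on which the sapphire blue stone stands at the start; origin at the centre of its underside, 8 mm above the desk. It stays there when the stone is taken away, so it always shows from which of the four rack places that stone came.
- seat_green: The grey seat, a flat disc 46 mm in diameter and 3 mm thick fixed on the black rack, on which the emerald green stone stands at the start; origin at the centre of its underside, 8 mm above the desk. It stays there when the stone is taken away, so it always shows from which of the four rack places that stone came.
- seat_amber: The grey seat, a flat disc 46 mm in diameter and 3 mm thick fixed on the black rack, on which the amber yellow stone stands at the start; origin at the centre of its underside, 8 mm above the desk. It stays there when the stone is taken away, so it always shows from which of the four rack places that stone came.
- rack: Black bar, 64 x 274 mm and 8 mm thick, fixed on the desk, carrying the four grey seats in a row. Origin at the centre of its underside (desk height). Its y axis runs along the row towards the end with the brass strip (16 mm wide, across the bar, at y = +126 mm). The seats are centred at x = 0, y = +90, +30, -30 and -90 mm; which stone stands on which changes every time.
- tray: White porcelain grading tray, 76 x 274 mm and 12 mm thick, fixed on the desk. Origin at the centre of its underside (desk height). Its y axis runs along the row towards the end with the brass strip (16 mm wide, across the tray, at y = +126 mm). Four round wells with grey floors, 48 mm in diameter and 4 mm deep (floor 8 mm above the desk), are centred at x = 0, y = +90, +30, -30 and -90 mm; all empty at the start.

How it is judged:
At the end, for the whole second after the job is handed in: Each of the four holders stands upright (within 0.1 rad) and still, flat on the floor of its well (centre within 12 mm of the well centre along and across the tray, height within 3.5 mm), the wells being filled in the reverse of the rack order counted from the brass strips (((y of seat_red in the frame of rack between 0.07 and 0.11 m and y of holder_red_center in the frame of tray between -0.102 and -0.078 m) or (y of seat_red in the frame of rack between 0.01 and 0.05 m and y of holder_red_center in the frame of tray between -0.042 and -0.018 m) or (y of seat_red in the frame of rack between -0.05 and -0.01 m and y of holder_red_center in the frame of tray between 0.018 and 0.042 m) or (y of seat_red in the frame of rack between -0.11 and -0.07 m and y of holder_red_center in the frame of tray between 0.078 and 0.102 m)) and angle between each of holder_red_center, holder_blue_center, holder_green_center, holder_amber_center's own z axis and vertical below 0.1 rad and linear speed of each of holder_red, holder_blue, holder_green, holder_amber below 0.02 m/s and x of holder_red_center in the frame of tray between -0.012 and 0.012 m and z of holder_red_center in the frame of tray between 0.0275 and 0.0345 m and ((y of seat_blue in the frame of rack between 0.07 and 0.11 m and y of holder_blue_center in the frame of tray between -0.102 and -0.078 m) or (y of seat_blue in the frame of rack between 0.01 and 0.05 m and y of holder_blue_center in the frame of tray between -0.042 and -0.018 m) or (y of seat_blue in the frame of rack between -0.05 and -0.01 m and y of holder_blue_center in the frame of tray between 0.018 and 0.042 m) or (y of seat_blue in the frame of rack between -0.11 and -0.07 m and y of holder_blue_center in the frame of tray between 0.078 and 0.102 m)) and x of holder_blue_center in the frame of tray between -0.012 and 0.012 m and z of holder_blue_center in the frame of tray between 0.0275 and 0.0345 m and ((y of seat_green in the frame of rack between 0.07 and 0.11 m and y of holder_green_center in the frame of tray between -0.102 and -0.078 m) or (y of seat_green in the frame of rack between 0.01 and 0.05 m and y of holder_green_center in the frame of tray between -0.042 and -0.018 m) or (y of seat_green in the frame of rack between -0.05 and -0.01 m and y of holder_green_center in the frame of tray between 0.018 and 0.042 m) or (y of seat_green in the frame of rack between -0.11 and -0.07 m and y of holder_green_center in the frame of tray between 0.078 and 0.102 m)) and x of holder_green_center in the frame of tray between -0.012 and 0.012 m and z of holder_green_center in the frame of tray between 0.0275 and 0.0345 m and ((y of seat_amber in the frame of rack between 0.07 and 0.11 m and y of holder_amber_center in the frame of tray between -0.102 and -0.078 m) or (y of seat_amber in the frame of rack between 0.01 and 0.05 m and y of holder_amber_center in the frame of tray between -0.042 and -0.018 m) or (y of seat_amber in the frame of rack between -0.05 and -0.01 m and y of holder_amber_center in the frame of tray between 0.018 and 0.042 m) or (y of seat_amber in the frame of rack between -0.11 and -0.07 m and y of holder_amber_center in the frame of tray between 0.078 and 0.102 m)) and x of holder_amber_center in the frame of tray between -0.012 and 0.012 m and z of holder_amber_center in the frame of tray between 0.0275 and 0.0345 m); the robot touches nothing.
It fails at once if a stone holder is tipped over (more than 0.6 rad from upright) (angle between any of holder_red_center, holder_blue_center, holder_green_center, holder_amber_center's own z axis and vertical above 0.6 rad).
It also fails if it takes over 128 s, if anything falls off the work surface, if the arm or the gripper's body presses on something with over 40 N, if the wrist force passes 120 N, or if a joint passes its speed limit or range.

## Working session

There is one attempt and no reset: what is moved stays moved. The work goes in short steps, Python scripts to look and compute and a tool call to move; the robot and the scene stay as the last step left them, time stands still between calls to the robot, and variables do not carry over. Pictures are saved under pics/ and viewed, and the job is handed in when it is done.

Besides the shell and the picture viewer there is one more tool, called after ">>>" as a command line: name --argument value ..., lists and objects as JSON in quotes. servo_tool: Moves the arm, as the interface text tells. Its arguments: {"type":"object","properties":{"increments":{"type":"array","items":{"type":"object","properties":{"offset":{"type":"array","items":{"type":"number"}},"yaw":{"type":"number"}}}},"claw":{"type":"number"},"force":{"type":"number"}},"required":["increments"]}

```bash
mkdir -p pics; ls
python3 - <<'E'
from workcell import env
import cv2
s=env.get_state()
print({k:s[k] for k in('clock','tcp_pos','orientation','finger_gap','wrist_force')})
for n in('scene','side','wrist'):
    m=env.camera_model(n);print(n,m)
    p,d=env.read_camera(n)
    cv2.imwrite(f'pics/{n}0.png',p[:,:,::-1])
    import numpy as np;np.savez(f'{n}0.npz',p=p,d=d,T=m['world_from_camera'])
E
```

```text
pics
{'clock': 0.0, 'tcp_pos': array([0.17666683, 0.54654686, 0.19047868]), 'orientation': array([ 0.69826242,  0.10950084,  0.69869089, -0.11077097]), 'finger_gap': 0.08529531166815314, 'wrist_force': array([-0.43867009,  0.64483505,  0.51151657])}
scene {'vertical_fov': 44.70535995389045, 'cx': 285.5541772945757, 'cy': 214.04024742772762, 'D': array([-0.07038657,  0.        ,  0.        ,  0.        ,  0.        ]), 'world_from_camera': array([[-0.85028456, -0.40778014,  0.33276348,  0.93021221],
       [ 0.52610143, -0.64014416,  0.55985064,  0.67395869],
       [-0.01527937,  0.6510997 ,  0.75883841,  1.01337824],
       [ 0.        ,  0.        ,  0.        ,  1.        ]])}
side {'vertical_fov': 56.9051775870481, 'cx': 281.08880877041344, 'cy': 214.39802435670666, 'D': array([-0.0492752,  0.       ,  0.       ,  0.       ,  0.       ]), 'world_from_camera': array([[ 0.92178335,  0.31809018, -0.2216621 ,  0.33490788],
       [-0.38750325,  0.73741823, -0.55322291, -0.48340686],
       [-0.0125171 ,  0.59584646,  0.80300082,  0.69775453],
       [ 0.        ,  0.        ,  0.        ,  1.        ]])}
wrist {'vertical_fov': 67.0022481573818, 'cx': 280.41967467026103, 'cy': 209.2322779049706, 'D': array([0.0041207, 0.       , 0.       , 0.       , 0.       ]), 'world_from_camera': array([[ 0.30819958, -0.91583177, -0.25742025,  0.11181869],
       [ 0.95131724,  0.29587011,  0.08635034,  0.56725354],
       [-0.00291942, -0.27150146,  0.9624336 ,  0.37321521],
       [ 0.        ,  0.        ,  0.        ,  1.        ]])}
```

View pics/scene0.png

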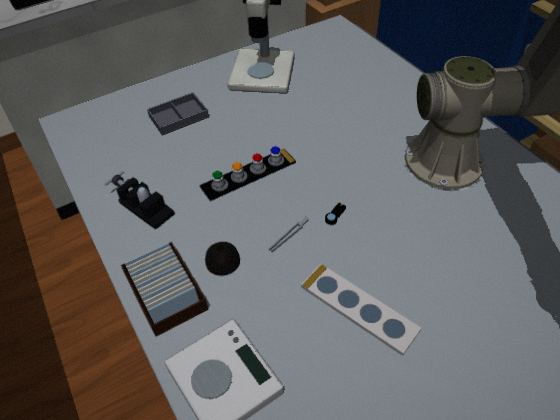

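View pics/side0.png

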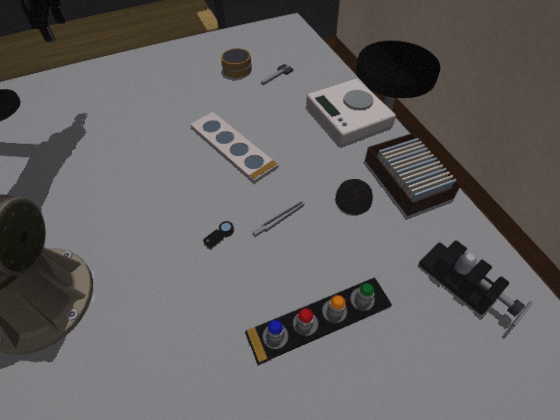

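View pics/wrist0.png

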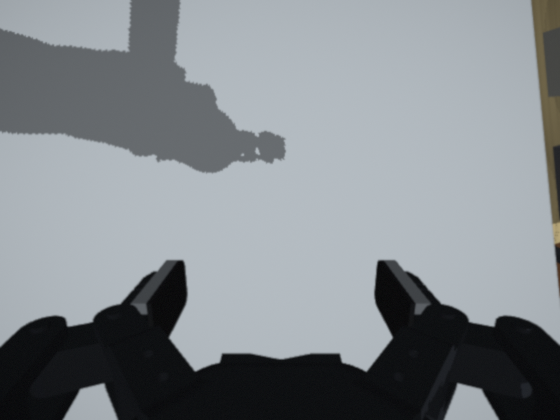

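The rack order from the brass strip is blue, red, amber, green: in the scene view (275,152), (257,160), (237,169), (217,178), and in the side view (275,328) to (367,290). The tray strip is at (315,277) in the scene view, with wells from (327,285) to (394,329).

```bash
cat > h.py <<'E'
import numpy as np,cv2
from workcell import env
def K(m):
    f=210/np.tan(np.radians(m['vertical_fov'])/2)
    return np.array([[f,0,m['cx']],[0,f,m['cy']],[0,0,1]])
def ray(m,uv,T=None):
    T=m['world_from_camera'] if T is None else T
    q=cv2.undistortPoints(np.array(uv,float).reshape(-1,1,2),K(m),np.array(m['D'])).reshape(-1,2)
    d=np.c_[q[:,0],-q[:,1],-np.ones(len(q))]@T[:3,:3].T
    return T[:3,3],d
def plane(m,uv,z,T=None):
    o,d=ray(m,uv,T); return o+d*((z-o[2])/d[:,2])[:,None]
def proj(m,P,T=None):
    T=m['world_from_camera'] if T is None else T
    c=(np.atleast_2d(P)-T[:3,3])@T[:3,:3]; c=c*[1,-1,-1]
    return cv2.projectPoints(c,np.zeros(3),np.zeros(3),K(m),np.array(m['D']))[0].reshape(-1,2)
def tri(o1,d1,o2,d2):
    A=np.c_[d1,-d2]; s=np.linalg.lstsq(A,o2-o1,rcond=None)[0]
    a=o1+s[0]*d1;b=o2+s[1]*d2
    return (a+b)/2,np.linalg.norm(a-b)
def blobs(mask,amin):
    n,l,st,c=cv2.connectedComponentsWithStats(mask.astype(np.uint8))
    return [(c[i],st[i,4],l==i) for i in range(1,n) if st[i,4]>=amin]
def colmask(p,name):
    h=cv2.cvtColor(p,cv2.COLOR_RGB2HSV).astype(int);H,S,V=h[...,0],h[...,1],h[...,2]
    ok=(S>150)&(V>60)
    return ok&{'red':(H<8)|(H>172),'amber':(H>10)&(H<28),'green':(H>45)&(H<85),'blue':(H>110)&(H<130)}[name]
E
python3 - <<'E'
from h import *
R={}
for n in('scene','side'):
    z=np.load(n+'0.npz');p=z['p'];m=env.camera_model(n)
    box=(slice(140,200),slice(195,300)) if n=='scene' else (slice(275,365),slice(240,395))
    for c in('blue','red','amber','green'):
        mk=np.zeros(p.shape[:2],bool);mk[box]=colmask(p,c)[box]
        b=max(blobs(mk,3),key=lambda b:b[1]); R[n,c]=ray(m,b[0]);print(n,c,b[0].round(1),b[1])
    # wells
    box=(slice(260,355),slice(298,425)) if n=='scene' else (slice(108,185),slice(186,280))
    h=cv2.cvtColor(p,cv2.COLOR_RGB2HSV)
    g=p[box].astype(int)
    pts=[(327,285),(348,299),(371,314),(394,329)] if n=='scene' else [(212,126),(225,137),(240,149),(254,162)]
    for q in pts:
        print(n,q,p[q[1],q[0]]); 
        col=p[q[1],q[0]].astype(int)
        mk=np.abs(p.astype(int)-col).sum(2)<30
        r=np.hypot(*(np.indices(mk.shape)[::-1]-np.array(q)[:,None,None]))<16
        b=max(blobs(mk&r,3),key=lambda b:b[1]); print(b[0].round(1),b[1],plane(m,b[0],.008).round(4))
for c in('blue','red','amber','green'):
    a,b=R['scene',c],R['side',c];P,e=tri(a[0],a[1][0],b[0],b[1][0]);print(c,P.round(4),round(e,4))
E
```

```text
scene blue [274.9 149.9] 53
scene red [257. 157.] 51
scene amber [286.7 155.6] 78
scene green [216.6 174.2] 46
scene (327, 285) [ 70  87 101]
[326.6 284.7] 254 [[0.5226 0.167  0.008 ]]
scene (348, 299) [68 82 99]
[348.1 298.7] 265 [[0.5029 0.2241 0.008 ]]
scene (371, 314) [69 81 98]
[370.3 313.2] 287 [[0.4833 0.2808 0.008 ]]
scene (394, 329) [66 81 95]
[393.6 328.1] 300 [[0.4631 0.3378 0.008 ]]
side blue [274.9 326.5] 174
side red [305.3 314.9] 170
side amber [256.7 344.5] 303
side green [367.7 288.7] 87
side (212, 126) [75 87 98]
[211.3 125.9] 147 [[0.4676 0.3395 0.008 ]]
side (225, 137) [78 86 97]
[224.5 137.1] 149 [[0.4869 0.2826 0.008 ]]
side (240, 149) [ 79  89 101]
[238.8 149.4] 166 [[0.5062 0.2242 0.008 ]]
side (254, 162) [77 88 97]
[253.6 161.7] 187 [[0.5259 0.1681 0.008 ]]
blue [ 0.4098 -0.2538  0.0501] 0.0025
red [ 0.4665 -0.2554  0.0505] 0.0026
amber [ 0.3715 -0.2561  0.0072] 0.0042
green [ 0.5914 -0.255   0.0515] 0.0031
```

```bash
cat >> h.py <<'E'
from scipy.spatial.transform import Rotation as Ro
def tool(s=None):
    s=s or env.get_state(); q=s['orientation']; return s['tcp_pos'],Ro.from_quat(np.r_[q[1:],q[0]]).as_matrix()
def goto(P,jaw_deg,s=None):
    """offset in tool axes (cm) and yaw about tool x (deg) to reach P with tool y at jaw_deg (mod 180)"""
    s=s or env.get_state();p,Rm=tool(s)
    off=Rm.T@(np.array(P)-p)*100
    cur=np.degrees(np.arctan2(Rm[1,1],Rm[0,1]))
    # tool x is down: positive yaw turns y clockwise seen from above
    o=[-(jaw_deg+k-cur) for k in(-360,-180,0,180,360)]
    print('t',round(s['clock'],2),'tcp',p.round(4),'jaw',round(cur,1),'q',np.round(s['joint_pos'],3),'tilt',np.round(Rm[:,0],3),'gap',round(s['finger_gap'],4),'F',np.round(s['wrist_force'],1))
    print('offset cm',off.round(2),'yaw options',np.round(o,1))
E
python3 - <<'E'
from h import *
goto([.495,.253,.2],18.9)
goto([.50,-.255,.2],90)
for n in('scene','side'):
    z=np.load(n+'0.npz');p=z['p'];m=env.camera_model(n)
    h=cv2.cvtColor(p,cv2.COLOR_RGB2HSV).astype(int)
    box=(slice(140,205),slice(190,305)) if n=='scene' else (slice(270,370),slice(235,400))
    # brass blobs
    mk=(h[...,0]>10)&(h[...,0]<28)&(h[...,1]>120)&(h[...,2]>60)
    mm=np.zeros_like(mk);mm[box]=mk[box]
    for b in blobs(mm,15): print(n,'amberish',b[0].round(1),b[1],plane(m,b[0],.05).round(4),'z8',plane(m,b[0],.008).round(4))
E
```

```text
t 0.15 tcp [0.1767 0.5467 0.1907] jaw 72.1 q [ 1.118  0.314  0.045  1.304 -0.     1.431] tilt [-0.001 -0.001 -1.   ] gap 0.0857 F [-0.2  0.5  0.4]
offset cm [ -0.91 -18.16  39.32] yaw options [ 413.2  233.2   53.2 -126.8 -306.8]
t 0.15 tcp [0.1767 0.5467 0.1907] jaw 72.1 q [ 1.118  0.314  0.045  1.304 -0.     1.431] tilt [-0.001 -0.001 -1.   ] gap 0.0857 F [-0.2  0.5  0.4]
offset cm [ -0.85 -66.34  55.42] yaw options [ 342.1  162.1  -17.9 -197.9 -377.9]
scene amberish [286.6 155.5] 79 [[ 0.3933 -0.2162  0.05  ]] z8 [[ 0.3699 -0.255   0.008 ]]
scene amberish [236.5 165.7] 62 [[ 0.5292 -0.2553  0.05  ]] z8 [[ 0.5117 -0.2958  0.008 ]]
side amberish [337.6 301.5] 176 [[ 0.5313 -0.2558  0.05  ]] z8 [[ 0.544 -0.241  0.008]]
side amberish [256.5 344.4] 320 [[ 0.3708 -0.2709  0.05  ]] z8 [[ 0.3732 -0.2571  0.008 ]]
```

>>> servo_tool --increments '[{"offset":[-0.7,-2.3,4.5],"yaw":6.6},{"offset":[-1.5,-4.5,9],"yaw":13.2},{"offset":[-2.2,-6.8,13.5],"yaw":20},{"offset":[-3,-9,18],"yaw":26.6},{"offset":[-3.7,-11.3,22.5],"yaw":33.2},{"offset":[-4.5,-13.5,27],"yaw":40},{"offset":[-5.2,-15.8,31.5],"yaw":46.6},{"offset":[-6,-17,35],"yaw":53.2}]' --claw 1 --force 40

```text
clock: 0.95
tcp_pos: [0.4586, 0.2754, 0.2515]
orientation: [0.574, 0.413, 0.574, -0.413]
wrist_force: [0.7, 0.9, 0.3]
finger_gap: 0.0855
```

>>> servo_tool --increments '[{"offset":[0,0,0],"yaw":0},{"offset":[0,0,0],"yaw":0},{"offset":[0,0,0],"yaw":0},{"offset":[0,0,0],"yaw":0},{"offset":[0,0,0],"yaw":0},{"offset":[0,0,0],"yaw":0},{"offset":[0,0,0],"yaw":0},{"offset":[0,0,0],"yaw":0}]'

```text
clock: 1.75
tcp_pos: [0.4574, 0.2779, 0.2515]
orientation: [0.575, 0.411, 0.575, -0.411]
wrist_force: [1.3, 0.4, 0.5]
finger_gap: 0.0853
```

Run:
```python
from h import *
goto([.50,-.255,.25],90)
m=env.camera_model('wrist');p,d=env.read_camera('wrist')
cv2.imwrite('pics/w1.png',p[:,:,::-1]);np.savez('w1.npz',p=p,d=d,T=m['world_from_camera'])
```

```text
t 1.75 tcp [0.4574 0.2779 0.2515] jaw 18.9 q [0.396 0.226 0.075 1.42  0.    1.637] tilt [ 0.  0. -1.] gap 0.0853 F [1.3 0.4 0.5]
offset cm [  0.14 -13.25  51.8 ] yaw options [ 288.9  108.9  -71.1 -251.1 -431.1]
```

View pics/w1.png

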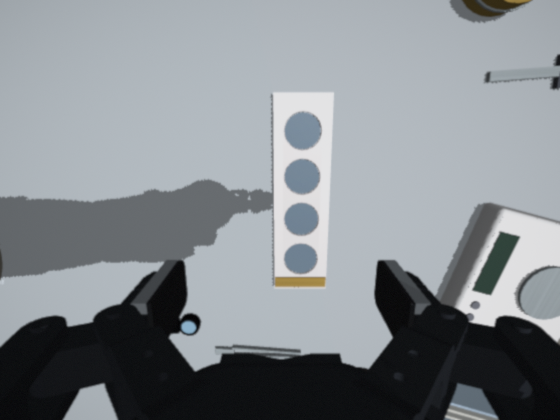

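The wrist view shows all four wells: (303,130), (302,176), (301,219) and (301,258), with the brass strip at (300,282). Measuring the wells and the tray outline.

Run:
```python
from h import *
z=np.load('w1.npz');p,d,T=z['p'],z['d'],z['T'];m=env.camera_model('wrist')
W=[]
for q in [(301,258),(301,219),(302,176),(303,130)]:
    col=p[q[1],q[0]].astype(int)
    mk=np.abs(p.astype(int)-col).sum(2)<35
    r=np.hypot(*(np.indices(mk.shape)[::-1]-np.array(q)[:,None,None]))<28
    b=max(blobs(mk&r,3),key=lambda b:b[1])
    c=max(cv2.findContours(b[2].astype(np.uint8),0,1)[0],key=len)
    e=cv2.fitEllipse(c)
    x=plane(m,e[0],.008,T)[0];W.append(x);print(b[0].round(1),np.round(e[0],1),np.round(e[1],1),x.round(4))
W=np.array(W)[:,:2]
t=np.array([90,30,-30,-90])/1e3
A=np.c_[np.ones(4),t];cf=np.linalg.lstsq(A,W,rcond=None)[0]
u=cf[1];print('origin',cf[0].round(4),'scale',np.linalg.norm(u),'angle',np.degrees(np.arctan2(u[1],u[0])),'fit\n',(A@cf).round(4))
# tray outline
g=(p.min(2)>0); wm=(p.min(2)>190)
for b in blobs(wm,800):
    c=max(cv2.findContours(b[2].astype(np.uint8),0,1)[0],key=len);P=plane(m,c.reshape(-1,2),.012,T)[:,:2]
    R=cv2.minAreaRect((P*1e3).astype(np.float32));print(b[0].round(0),b[1],R)
```

```text
[300.3 258.3] [300.3 258.3] [27.6 30.3] [0.5259 0.1668 0.008 ]
[301.1 218.8] [301.1 218.8] [30.  31.8] [0.5064 0.224  0.008 ]
[301.7 176.1] [301.7 176.1] [32.5 33.2] [0.4866 0.2813 0.008 ]
[302.5 130.2] [302.5 130.2] [33.9 35.8] [0.4669 0.3384 0.008 ]
origin [0.4964 0.2526] scale 1.008199280898357 angle -71.03425095746937 fit
 [[0.5259 0.1668]
 [0.5063 0.224 ]
 [0.4866 0.2812]
 [0.4669 0.3385]]
[302. 175.] 6455 ((493.26812744140625, 262.15179443359375), (76.68696594238281, 254.5071258544922), 18.936767578125)
[516. 269.] 5295 ((857.4149780273438, 246.8388214111328), (174.07864379882812, 176.8125762939453), 4.08563232421875)
```

>>> servo_tool --increments '[{"offset":[0,-1.2,4],"yaw":-7},{"offset":[0,-2.5,8],"yaw":-14},{"offset":[0,-3.8,12],"yaw":-21},{"offset":[0,-5,16],"yaw":-28},{"offset":[0,-6.3,20],"yaw":-35},{"offset":[0,-7.6,24],"yaw":-43},{"offset":[0,-8.8,28],"yaw":-50},{"offset":[0,-10,32],"yaw":-57}]'

```text
clock: 2.6
tcp_pos: [0.4664, -0.0592, 0.2516]
orientation: [0.702, 0.085, 0.702, -0.085]
wrist_force: [0.1, 0.2, -0.3]
finger_gap: 0.0855
```

```bash
python3 -c "
from h import *
goto([.47,-.255,.25],90)"
```

```text
t 2.6 tcp [ 0.4664 -0.0592  0.2516] jaw 76.2 q [-0.297  0.097 -0.08   1.394  0.    -0.056] tilt [ 0.001 -0.    -1.   ] gap 0.0855 F [ 0.1  0.2 -0.3]
offset cm [  0.17 -18.93   5.03] yaw options [ 346.2  166.2  -13.8 -193.8 -373.8]
```

>>> servo_tool --increments '[{"offset":[0,-3.5,1],"yaw":-3},{"offset":[0,-7,2],"yaw":-6},{"offset":[0,-10.5,3],"yaw":-9},{"offset":[0,-14,4],"yaw":-12},{"offset":[0,-17,4.5],"yaw":-14},{"offset":[0,-18.7,5],"yaw":-14},{"offset":[0,-18.7,5],"yaw":-14},{"offset":[0,-18.7,5],"yaw":-14}]'

```text
clock: 3.4
tcp_pos: [0.4694, -0.2505, 0.2512]
orientation: [0.707, 0.001, 0.707, -0.001]
wrist_force: [0.2, 0.1, 0.6]
finger_gap: 0.0854
```

Run:
```python
from h import *
goto([.53,-.255,.25],90)
m=env.camera_model('wrist');p,d=env.read_camera('wrist')
cv2.imwrite('pics/w2.png',p[:,:,::-1]);np.savez('w2.npz',p=p,d=d,T=m['world_from_camera'])
T=m['world_from_camera']
C=[];
for c in('blue','red','amber','green'):
    for b in blobs(colmask(p,c),40):
        print(c,b[0].round(1),b[1],plane(m,b[0],.05,T).round(4))
```

```text
t 3.4 tcp [ 0.4694 -0.2505  0.2512] jaw 89.8 q [-6.420e-01  2.200e-01  6.700e-02  1.419e+00  1.000e-03 -6.380e-01] tilt [-0.     0.001 -1.   ] gap 0.0854 F [0.2 0.1 0.6]
offset cm [ 0.12 -0.43  6.07] yaw options [ 3.598e+02  1.798e+02 -2.000e-01 -1.802e+02 -3.602e+02]
blue [278.5 128.1] 373 [[ 0.4103 -0.2537  0.05  ]]
red [277.5 176.5] 327 [[ 0.4675 -0.2552  0.05  ]]
amber [278.  226.6] 339 [[ 0.5321 -0.2549  0.05  ]]
green [278.7 269.5] 272 [[ 0.5922 -0.2544  0.05  ]]
```

View pics/w2.png

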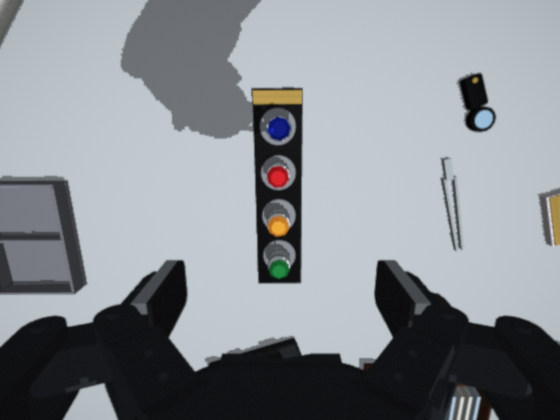

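The wrist view puts blue at (278,128), red at (277,176), amber at (278,227) and green at (279,270). That gives x ≈ 0.410, 0.467, 0.531 and 0.592 at y ≈ -0.2545, matching the other two cameras. Starting with green.

>>> servo_tool --increments '[{"offset":[0,-0.1,3],"yaw":0},{"offset":[0,-0.2,6],"yaw":0},{"offset":[2,-0.3,9],"yaw":0},{"offset":[5,-0.4,12],"yaw":0},{"offset":[8,-0.4,12.3],"yaw":0},{"offset":[11,-0.4,12.3],"yaw":0},{"offset":[13,-0.4,12.3],"yaw":0},{"offset":[13,-0.4,12.3],"yaw":0}]'

```text
clock: 4.25
tcp_pos: [0.5905, -0.2521, 0.118]
orientation: [0.705, 0.001, 0.709, 0.001]
wrist_force: [-1.2, 0.6, -0.4]
finger_gap: 0.0856
```

```bash
python3 -c "
from h import *
goto([.592,-.2545,.02],90)
m=env.camera_model('wrist');p,d=env.read_camera('wrist')
cv2.imwrite('pics/w3.png',p[:,:,::-1])
p,d=env.read_camera('side')
cv2.imwrite('pics/s3.png',p[:,:,::-1])
"
```

```text
t 4.25 tcp [ 0.5905 -0.2521  0.118 ] jaw 90.0 q [-0.529  0.477  0.11   1.21   0.    -0.528] tilt [-0.006  0.004 -1.   ] gap 0.0856 F [-1.2  0.6 -0.4]
offset cm [ 9.8  -0.28  0.2 ] yaw options [ 360.  180.   -0. -180. -360.]
```

View pics/w3.png

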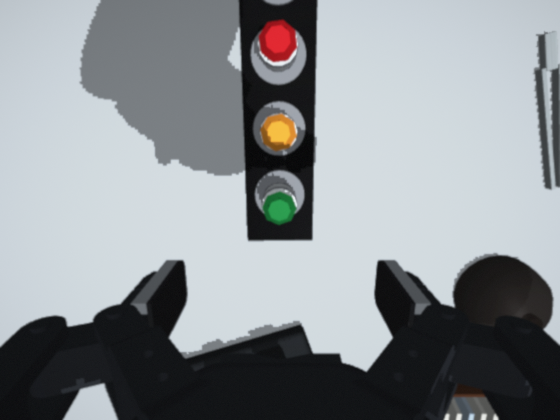

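View pics/s3.png

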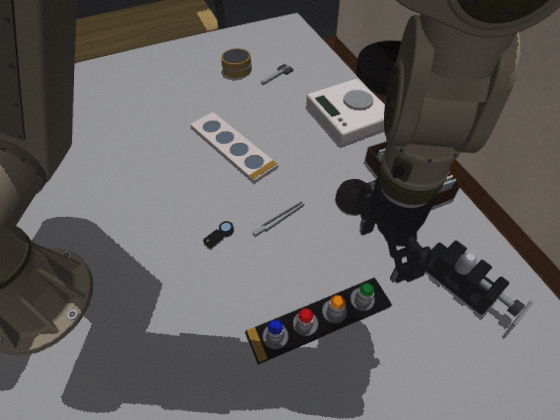

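```bash
python3 -c "
from h import *
t,R=tool();print(t)
for n in ('side','wrist','scene'):
    m=env.camera_model(n);print(n,proj(m,[t,[.592,-.2545,.05],[.592,-.2545,.011],[t[0],t[1],0.05]]).round(1).tolist())
p,d=env.read_camera('scene')
cv2.imwrite('pics/c3.png',p[:,:,::-1])
z=np.load('w2.npz');T=z['T'];m=env.camera_model('wrist');print(T,m['world_from_camera'])
p,d=env.read_camera('wrist')
for c in('red','amber','green'):
    for b in blobs(colmask(p,c),40):
        print(c,b[0].round(1),b[1],plane(m,b[0],.05).round(4),d[int(b[0][1]),int(b[0][0])])
"
```

```text
[ 0.59261179 -0.25394242  0.12198015]
side [[374.2, 269.3], [366.8, 288.6], [363.4, 297.6], [367.0, 288.3]]
wrist [[282.2, 235.8], [281.1, 204.6], [281.1, 194.0], [281.8, 205.3]]
scene [[212.5, 155.1], [215.9, 174.8], [217.6, 184.9], [215.8, 175.0]]
[[ 3.60178363e-03 -9.62555826e-01 -2.71059605e-01  4.01027338e-01]
 [ 9.99993513e-01  3.47858982e-03  9.34935952e-04 -2.51374351e-01]
 [ 4.29771352e-05 -2.71061214e-01  9.62562110e-01  4.33846331e-01]
 [ 0.00000000e+00  0.00000000e+00  0.00000000e+00  1.00000000e+00]] [[ 0.00153024 -0.96201944 -0.27297664  0.52455991]
 [ 0.99999736  0.00100447  0.0020658  -0.25533384]
 [-0.00171314 -0.27297908  0.96201844  0.3054823 ]
 [ 0.          0.          0.          1.        ]]
red [281.3  36. ] 1179 [[ 0.4667 -0.255   0.05  ]] 0.22181718
amber [281.7 127.6] 902 [[ 0.5309 -0.2548  0.05  ]] 0.24040629
green [282.3 203.1] 743 [[ 0.5918 -0.2543  0.05  ]] 0.2570279
```

View pics/c3.png

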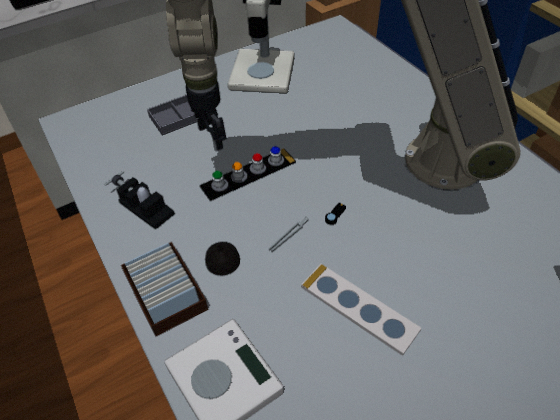

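```bash
python3 -c "
import cv2
p=cv2.imread('pics/s3.png')[180:330,320:480]
cv2.imwrite('pics/s3z.png',cv2.resize(p,None,fx=4.5,fy=4,interpolation=2))
p=cv2.imread('pics/c3.png')[90:200,160:300]
cv2.imwrite('pics/c3z.png',cv2.resize(p,None,fx=5,fy=5,interpolation=2))
"
```

```text
(no output)
```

View pics/s3z.png

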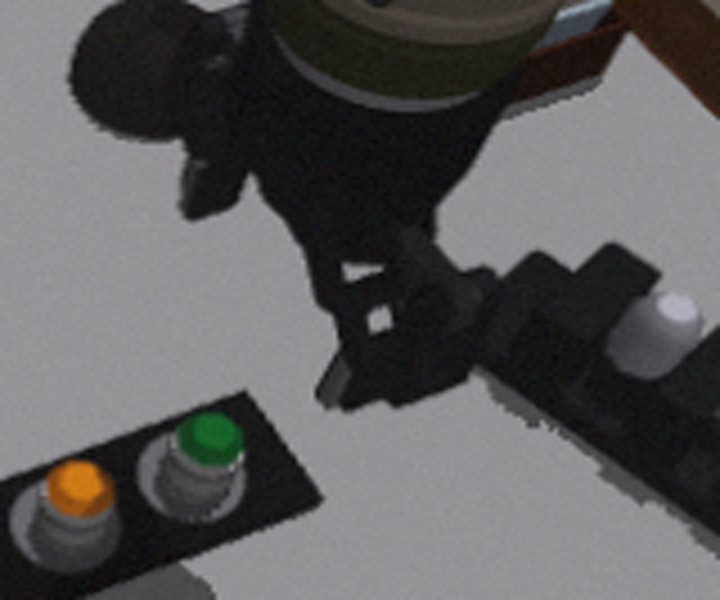

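View pics/c3z.png

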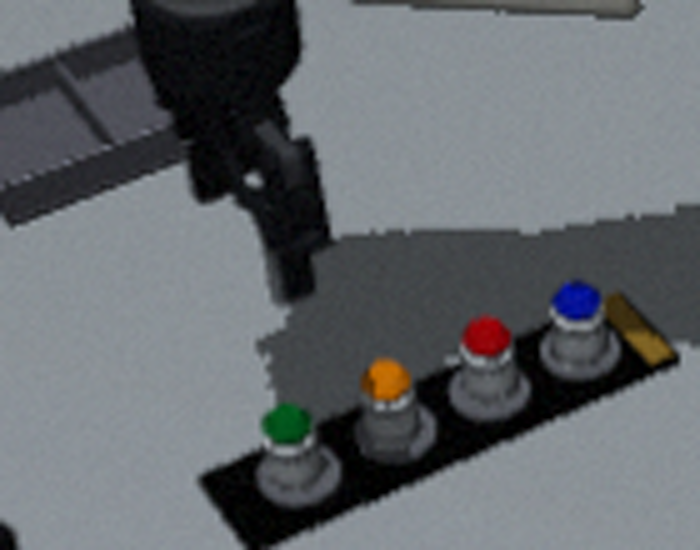

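```bash
python3 -c "
from h import *
t,R=tool();print(t)
for n in ('side','scene'):
    m=env.camera_model(n)
    for dz in(.0,.013,.03):
      print(n,dz,proj(m,[[t[0],t[1]+s*.043,t[2]+dz] for s in(1,-1)]).round(1).tolist())
    for z in (.13,.145,.16):
      q={'side':[(395,279),(363,231)],'scene':[(218,149),(201,128)]}[n]
      print(z,plane(m,q,z).round(3).tolist())
"
```

```text
[ 0.59358198 -0.25511402  0.12347527]
side 0.0 [[362.3, 249.0], [388.9, 290.9]]
side 0.013 [[363.5, 245.0], [390.7, 287.3]]
side 0.03 [[365.1, 239.6], [393.1, 282.4]]
0.13 [[0.611, -0.286, 0.13], [0.61, -0.183, 0.13]]
0.145 [[0.604, -0.291, 0.145], [0.603, -0.191, 0.145]]
0.16 [[0.596, -0.297, 0.16], [0.596, -0.199, 0.16]]
scene 0.0 [[219.5, 164.4], [204.7, 145.2]]
scene 0.013 [[218.9, 160.6], [204.0, 141.4]]
scene 0.03 [[218.1, 155.6], [203.1, 136.4]]
0.13 [[0.573, -0.259, 0.13], [0.574, -0.359, 0.13]]
0.145 [[0.58, -0.243, 0.145], [0.58, -0.341, 0.145]]
0.16 [[0.586, -0.227, 0.16], [0.586, -0.324, 0.16]]
```

```bash
python3 -c "
from h import *
t,R=tool()
m=env.camera_model('wrist');p,d=env.read_camera('wrist')
T=m['world_from_camera']
for uv in [(178,264),(183,270),(183,290),(175,310),(150,300),(380,264),(379,280),(384,310),(200,365),(280,365)]:
    z=d[uv[1],uv[0]];o,r=ray(m,uv);P=o+r[0]*z
    print(uv,round(float(z),4),'tool',((P-t)@R*1000).round(1))
"
```

```text
(178, 264) 0.1319 tool [-61.9 -43.6 -10.7]
(183, 270) 0.1386 tool [-56.4 -43.6  -5.3]
(183, 290) 0.1377 tool [-59.6 -43.3   2.7]
(175, 310) 0.1281 tool [-70.3 -43.6   5.5]
(150, 300) 0.1071 tool [-87.9 -45.   -9.9]
(380, 264) 0.136 tool [-58.1  41.6  -8.9]
(379, 280) 0.1374 tool [-58.6  41.6  -1.6]
(384, 310) 0.1304 tool [-68.3  41.5   6.8]
(200, 365) 0.3479 tool [105.8 -89.4 190.1]
(280, 365) 0.0783 tool [-117.6   -1.1  -10.2]
```

The picture disagrees with the frame description: wrist depth puts the open pad ends about 55 mm behind the reported TCP, not 13 mm. I'll check this with the fingers partly closed before descending.

>>> servo_tool --increments '[{"offset":[0,0,0],"yaw":0},{"offset":[0,0,0],"yaw":0},{"offset":[0,0,0],"yaw":0},{"offset":[0,0,0],"yaw":0},{"offset":[0,0,0],"yaw":0},{"offset":[0,0,0],"yaw":0},{"offset":[0,0,0],"yaw":0},{"offset":[0,0,0],"yaw":0}]' --claw 0.35

```text
clock: 5.3
tcp_pos: [0.5924, -0.2552, 0.1213]
orientation: [0.707, 0.001, 0.707, -0.001]
wrist_force: [0.3, -0.2, -0.8]
finger_gap: 0.0299
```

```bash
python3 -c "
from h import *
goto([.592,-.2545,.02],90)
t,R=tool()
m=env.camera_model('wrist');p,d=env.read_camera('wrist')
cv2.imwrite('pics/w4.png',p[:,:,::-1])
v,u=np.nonzero((d>0)&(d<.3));o,r=ray(m,np.c_[u,v]);P=((o+r*d[v,u][:,None])-t)@R*1000
k=(np.abs(P[:,1])<60)&(np.abs(P[:,2])<14)&(P[:,0]<40)&(P[:,0]>-110)
for a in range(-110,40,6):
    j=k&(P[:,0]>=a)&(P[:,0]<a+6)
    if j.sum():print(a,j.sum(),'y',P[j,1].min().round(1),P[j,1].max().round(1),'|y|min',np.abs(P[j,1]).min().round(1))
p,d=env.read_camera('side')
cv2.imwrite('pics/s4z.png',cv2.resize(p[180:330,320:480,::-1],None,fx=4.5,fy=4,interpolation=2))
"
```

```text
t 5.3 tcp [ 0.5924 -0.2552  0.1213] jaw 89.9 q [-0.531  0.475  0.115  1.211  0.    -0.529] tilt [-0.  0. -1.] gap 0.0299 F [ 0.3 -0.2 -0.8]
offset cm [10.13  0.07 -0.04] yaw options [ 3.599e+02  1.799e+02 -1.000e-01 -1.801e+02 -3.601e+02]
-110 2839 y -57.2 54.5 |y|min 12.4
-104 3069 y -54.1 51.6 |y|min 13.2
-98 6023 y -51.8 49.2 |y|min 13.9
-92 1761 y -49.2 47.4 |y|min 14.7
-86 852 y -46.4 42.7 |y|min 15.3
-80 995 y -26.9 23.0 |y|min 13.8
-74 534 y -29.7 27.6 |y|min 13.7
-68 570 y -29.7 27.8 |y|min 13.8
-62 517 y -29.5 27.5 |y|min 13.8
-56 440 y -29.5 27.6 |y|min 13.8
-50 298 y -28.7 26.8 |y|min 13.8
-44 64 y -16.1 14.0 |y|min 13.8
```

View pics/w4.png

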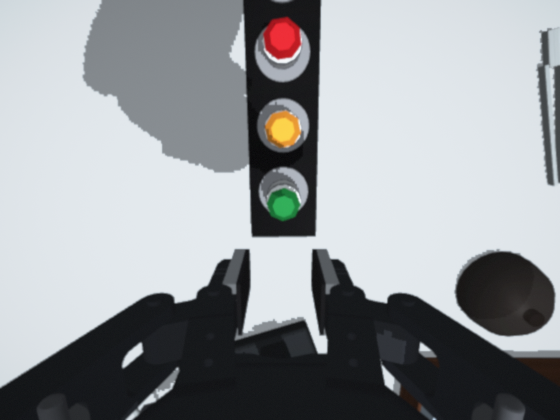

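View pics/s4z.png

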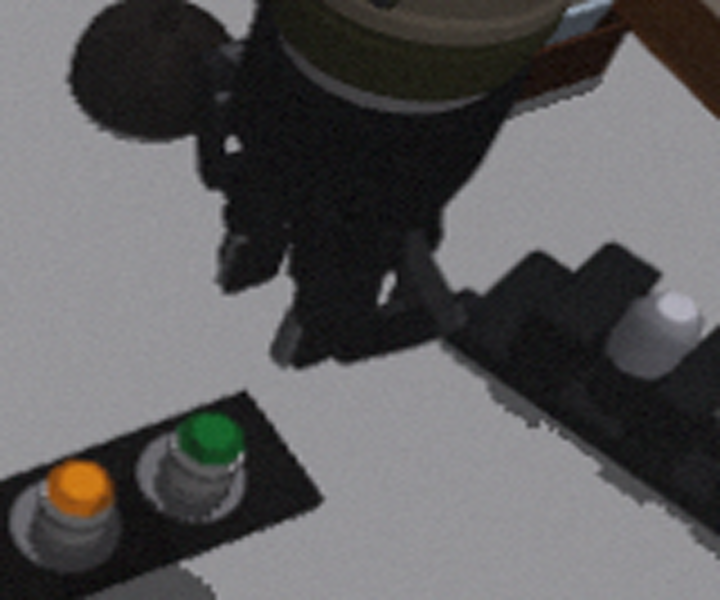

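With the gap at 30 mm, the tips are about 42 mm behind the reported TCP. I'll open and go down to a height that is safe under either reading, then check.

>>> servo_tool --increments '[{"offset":[0,0,0],"yaw":0},{"offset":[0,0,0],"yaw":0},{"offset":[0,0,0],"yaw":0},{"offset":[1,0,0],"yaw":0},{"offset":[4,0,0],"yaw":0},{"offset":[7,0,0],"yaw":0},{"offset":[9,0,0],"yaw":0},{"offset":[9.6,0,0],"yaw":0}]' --claw 1

```text
clock: 6.2
tcp_pos: [0.5902, -0.2539, 0.0217]
orientation: [0.705, 0.002, 0.709, 0.0]
wrist_force: [0.5, 0.8, -0.3]
finger_gap: 0.0853
```

```bash
python3 -c "
from h import *
goto([.592,-.2545,-.023],90)
t,R=tool()
m=env.camera_model('wrist');p,d=env.read_camera('wrist')
cv2.imwrite('pics/w5.png',p[:,:,::-1])
p,d=env.read_camera('side')
cv2.imwrite('pics/s5z.png',cv2.resize(p[180:330,320:480,::-1],None,fx=4.5,fy=4,interpolation=2))
"
```

```text
t 6.2 tcp [ 0.5902 -0.2539  0.0217] jaw 89.9 q [-0.531  0.539 -0.035  1.002  0.    -0.529] tilt [-0.005  0.003 -1.   ] gap 0.0853 F [ 0.5  0.8 -0.3]
offset cm [ 4.47 -0.07  0.21] yaw options [ 3.599e+02  1.799e+02 -1.000e-01 -1.801e+02 -3.601e+02]
```

View pics/w5.png

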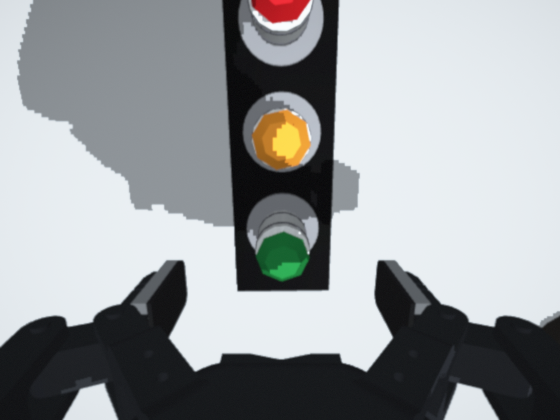

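View pics/s5z.png

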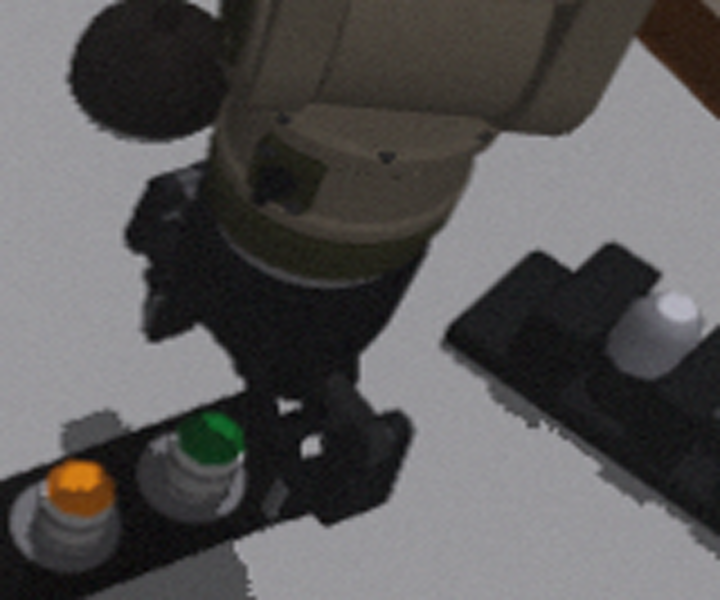

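The pads are still above stone height in both views, so the 42 mm tip offset holds. Descending and gripping.

>>> servo_tool --increments '[{"offset":[1.2,0,0],"yaw":0},{"offset":[2.4,0,0],"yaw":0},{"offset":[3.6,0,0],"yaw":0},{"offset":[4.4,0,0],"yaw":0},{"offset":[4.7,0,0],"yaw":0},{"offset":[4.7,0,0],"yaw":0},{"offset":[4.7,0,0],"yaw":0},{"offset":[4.7,0,0],"yaw":0}]'

```text
clock: 7.1
tcp_pos: [0.5929, -0.2555, -0.021]
orientation: [0.707, 0.001, 0.707, -0.001]
wrist_force: [0.1, 0.7, 0.1]
finger_gap: 0.0857
```

>>> servo_tool --increments '[{"offset":[0,0,0],"yaw":0},{"offset":[0,0,0],"yaw":0},{"offset":[0,0,0],"yaw":0},{"offset":[0,0,0],"yaw":0},{"offset":[0,0,0],"yaw":0},{"offset":[0,0,0],"yaw":0},{"offset":[0,0,0],"yaw":0},{"offset":[0,0,0],"yaw":0}]' --claw 0 --force 30

```text
clock: 7.9
tcp_pos: [0.5927, -0.2553, -0.0214]
orientation: [0.707, 0.001, 0.707, -0.001]
wrist_force: [0.2, 0.2, 3.5]
finger_gap: 0.0291
```

```bash
python3 -c "
from h import *
goto([.592,-.2545,.07],90)
t,R=tool()
m=env.camera_model('wrist');p,d=env.read_camera('wrist')
cv2.imwrite('pics/w6.png',p[:,:,::-1])
p,d=env.read_camera('side')
cv2.imwrite('pics/s6z.png',cv2.resize(p[180:330,320:480,::-1],None,fx=4.5,fy=4,interpolation=2))
"
```

```text
t 7.9 tcp [ 0.5927 -0.2553 -0.0214] jaw 89.9 q [-0.531  0.578 -0.085  0.907  0.    -0.529] tilt [ 0. -0. -1.] gap 0.0291 F [0.2 0.2 3.5]
offset cm [-9.14  0.08 -0.06] yaw options [ 3.599e+02  1.799e+02 -1.000e-01 -1.801e+02 -3.601e+02]
```

View pics/w6.png

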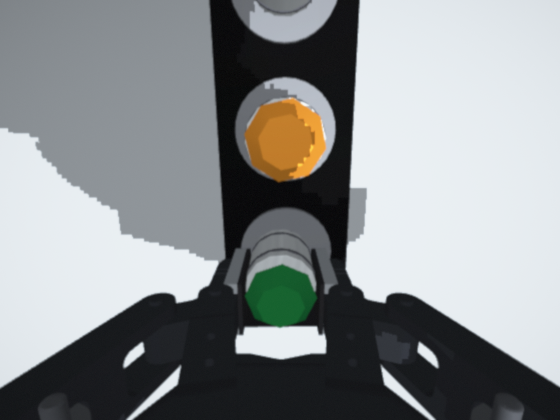

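View pics/s6z.png

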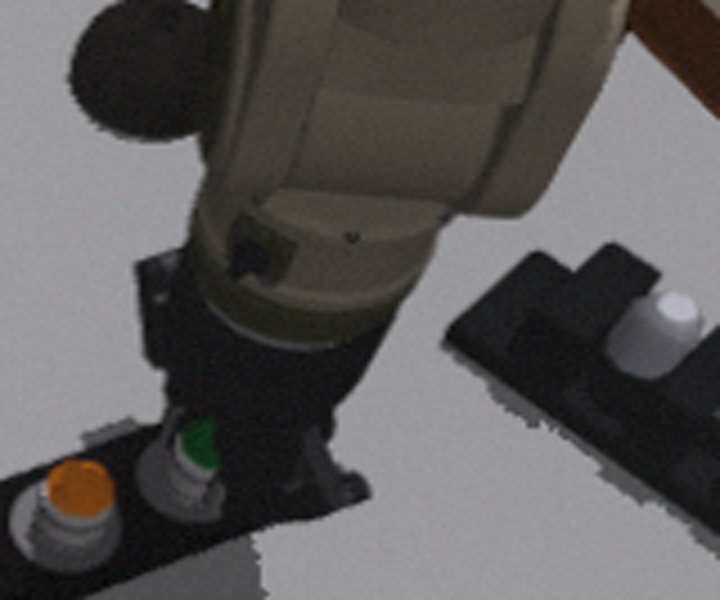

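Green is gripped: gap 29 mm, stone centred between the pads at (281,295). Lifting and carrying it.

>>> servo_tool --increments '[{"offset":[-1,0,0],"yaw":0},{"offset":[-3,0,0],"yaw":0},{"offset":[-6,0,0],"yaw":0},{"offset":[-9,0,0],"yaw":0},{"offset":[-9.5,2,-0.3],"yaw":3},{"offset":[-9.5,5,-0.8],"yaw":9},{"offset":[-9.5,9,-1.5],"yaw":16},{"offset":[-9.5,13,-2.1],"yaw":23}]'

```text
clock: 8.8
tcp_pos: [0.5711, -0.1243, 0.0737]
orientation: [0.692, 0.144, 0.692, -0.144]
wrist_force: [0.0, 0.7, -0.5]
finger_gap: 0.0289
```

```bash
python3 -c "
from h import *
goto([.5247,.1676,.07],18.95)
m=env.camera_model('wrist');p,d=env.read_camera('wrist')
cv2.imwrite('pics/w7.png',p[:,:,::-1])
"
```

```text
t 8.8 tcp [ 0.5711 -0.1243  0.0737] jaw 66.5 q [-0.352  0.39  -0.138  1.043  0.     0.058] tilt [-0.  0. -1.] gap 0.0289 F [ 0.   0.7 -0.5]
offset cm [  0.37  24.93 -15.89] yaw options [ 407.6  227.6   47.6 -132.4 -312.4]
```

View pics/w7.png

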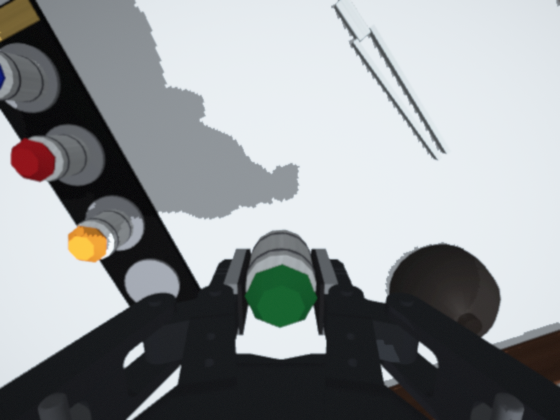

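>>> servo_tool --increments '[{"offset":[0,4,-2.5],"yaw":7},{"offset":[0,8,-5],"yaw":14},{"offset":[0,12,-7.6],"yaw":21},{"offset":[0,16,-10.2],"yaw":29},{"offset":[0,20,-12.7],"yaw":37},{"offset":[0,23.5,-15],"yaw":44},{"offset":[0,24.7,-15.7],"yaw":47.3},{"offset":[0,24.7,-15.7],"yaw":47.3}]'

```text
clock: 9.65
tcp_pos: [0.5236, 0.1658, 0.0737]
orientation: [0.578, 0.407, 0.579, -0.406]
wrist_force: [0.9, 0.4, -1.0]
finger_gap: 0.0289
```

>>> servo_tool --increments '[{"offset":[1,0,0],"yaw":0},{"offset":[2,0,0],"yaw":0},{"offset":[3,0,0],"yaw":0},{"offset":[4,0,0],"yaw":0},{"offset":[4,0,0],"yaw":0},{"offset":[4,0,0],"yaw":0},{"offset":[4,0,0],"yaw":0},{"offset":[4,0,0],"yaw":0}]'

```text
clock: 10.45
tcp_pos: [0.5248, 0.1636, 0.0339]
orientation: [0.578, 0.408, 0.577, -0.407]
wrist_force: [-0.2, -0.6, 0.1]
finger_gap: 0.0292
```

```bash
python3 -c "
from h import *
goto([.5247,.1676,-.0235],18.95)
m=env.camera_model('wrist');p,d=env.read_camera('wrist')
cv2.imwrite('pics/w8.png',p[:,:,::-1])
"
```

```text
t 10.45 tcp [0.5248 0.1636 0.0339] jaw 19.6 q [ 0.156  0.362 -0.288  0.92   0.     1.385] tilt [ 0.001  0.    -1.   ] gap 0.0292 F [-0.2 -0.6  0.1]
offset cm [ 5.74  0.11 -0.38] yaw options [ 360.6  180.6    0.6 -179.4 -359.4]
```

View pics/w8.png

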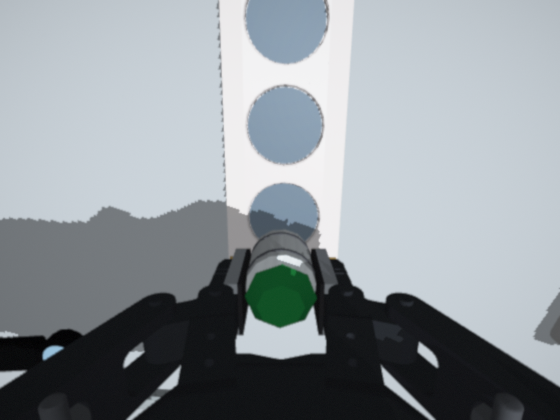

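The holder is over the end well; the tray axis runs through columns 284–286 and the stone is at column 281. Lowering with a 4 mm correction, then releasing.

>>> servo_tool --increments '[{"offset":[0.5,0.1,-0.4],"yaw":0.6},{"offset":[2,0.1,-0.4],"yaw":0.6},{"offset":[3.5,0.1,-0.4],"yaw":0.6},{"offset":[4.7,0.1,-0.4],"yaw":0.6},{"offset":[5.2,0.1,-0.4],"yaw":0.6},{"offset":[5.5,0.1,-0.4],"yaw":0.6},{"offset":[5.7,0.1,-0.4],"yaw":0.6},{"offset":[5.7,0.1,-0.4],"yaw":0.6}]'

```text
clock: 11.3
tcp_pos: [0.5242, 0.1678, -0.0234]
orientation: [0.576, 0.411, 0.575, -0.411]
wrist_force: [-0.6, -0.6, 0.1]
finger_gap: 0.029
```

```bash
python3 -c "
from h import *
goto([.5247,.1676,-.0245],18.95)
"
```

```text
t 11.3 tcp [ 0.5242  0.1678 -0.0234] jaw 19.0 q [ 0.164  0.425 -0.354  0.791  0.     1.403] tilt [ 0.001  0.    -1.   ] gap 0.029 F [-0.6 -0.6  0.1]
offset cm [0.11 0.04 0.03] yaw options [ 360.  180.    0. -180. -360.]
```

>>> servo_tool --increments '[{"offset":[0.1,0,0],"yaw":0},{"offset":[0.1,0,0],"yaw":0},{"offset":[0.1,0,0],"yaw":0},{"offset":[0.1,0,0],"yaw":0},{"offset":[0.1,0,0],"yaw":0},{"offset":[0.1,0,0],"yaw":0},{"offset":[0.1,0,0],"yaw":0},{"offset":[0.1,0,0],"yaw":0}]'

```text
clock: 12.1
tcp_pos: [0.5242, 0.1677, -0.0244]
orientation: [0.576, 0.411, 0.575, -0.411]
wrist_force: [-0.5, -0.0, 2.2]
finger_gap: 0.0288
```

>>> servo_tool --increments '[{"offset":[0,0,0],"yaw":0},{"offset":[0,0,0],"yaw":0},{"offset":[0,0,0],"yaw":0},{"offset":[0,0,0],"yaw":0},{"offset":[0,0,0],"yaw":0},{"offset":[0,0,0],"yaw":0},{"offset":[0,0,0],"yaw":0},{"offset":[0,0,0],"yaw":0}]' --claw 1

```text
clock: 12.9
tcp_pos: [0.5239, 0.1677, -0.0246]
orientation: [0.576, 0.411, 0.576, -0.411]
wrist_force: [0.1, -0.5, 0.1]
finger_gap: 0.0855
```

>>> servo_tool --increments '[{"offset":[-1,0,0],"yaw":0},{"offset":[-3,0,0],"yaw":0},{"offset":[-6,0,0],"yaw":0},{"offset":[-9,0,0],"yaw":0},{"offset":[-12,0,0],"yaw":0},{"offset":[-14,0,0],"yaw":0},{"offset":[-14,0,0],"yaw":0},{"offset":[-14,0,0],"yaw":0}]'

```text
clock: 13.7
tcp_pos: [0.5242, 0.1678, 0.1159]
orientation: [0.576, 0.411, 0.575, -0.41]
wrist_force: [-0.3, 0.6, 0.5]
finger_gap: 0.0852
```

```bash
python3 -c "
from h import *
goto([.531,-.2545,.116],90)
m=env.camera_model('wrist');p,d=env.read_camera('wrist')
cv2.imwrite('pics/w9.png',p[:,:,::-1])
for b in blobs(colmask(p,'green'),40): print(b[0],b[1],plane(m,b[0],.047).round(4))
"
```

```text
t 13.7 tcp [0.5242 0.1678 0.1159] jaw 19.0 q [ 0.164  0.298 -0.162  1.109  0.     1.403] tilt [ 0.001  0.    -1.   ] gap 0.0852 F [-0.3  0.6  0.5]
offset cm [-2.000e-02 -1.309e+01  4.015e+01] yaw options [ 289.  109.  -71. -251. -431.]
[280.14749263 204.        ] 678 [[0.5237 0.1687 0.047 ]]
```

View pics/w9.png

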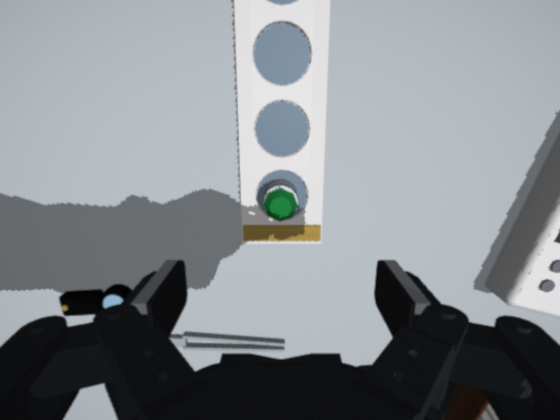

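Green stands in the brass-end well at (281,204), i.e. (0.524, 0.169). Next is amber.

>>> servo_tool --increments '[{"offset":[0,-1.5,4.6],"yaw":-8},{"offset":[0,-3,9.2],"yaw":-16},{"offset":[0,-4.5,13.8],"yaw":-24},{"offset":[0,-6,18.4],"yaw":-32},{"offset":[0,-7.5,23],"yaw":-40},{"offset":[0,-9,27.6],"yaw":-48},{"offset":[0,-10.5,32.2],"yaw":-56},{"offset":[0,-12,36.8],"yaw":-64}]'

```text
clock: 14.55
tcp_pos: [0.5287, -0.2011, 0.1137]
orientation: [0.704, 0.05, 0.706, -0.049]
wrist_force: [1.0, 0.2, -0.5]
finger_gap: 0.0856
```

>>> servo_tool --increments '[{"offset":[0,0,0],"yaw":0},{"offset":[0,0,0],"yaw":0},{"offset":[0,0,0],"yaw":0},{"offset":[0,0,0],"yaw":0},{"offset":[0,0,0],"yaw":0},{"offset":[0,0,0],"yaw":0},{"offset":[0,0,0],"yaw":0},{"offset":[0,0,0],"yaw":0}]'

```text
clock: 15.35
tcp_pos: [0.5301, -0.1995, 0.1155]
orientation: [0.705, 0.052, 0.705, -0.052]
wrist_force: [-0.0, 0.1, -0.2]
finger_gap: 0.0851
```

```bash
python3 -c "
from h import *
goto([.531,-.2545,.04],90)
"
```

```text
t 15.35 tcp [ 0.5301 -0.1995  0.1155] jaw 81.6 q [-0.502  0.329 -0.12   1.121  0.    -0.356] tilt [ 0. -0. -1.] gap 0.0851 F [-0.   0.1 -0.2]
offset cm [ 7.55 -5.43  0.89] yaw options [ 351.6  171.6   -8.4 -188.4 -368.4]
```

>>> servo_tool --increments '[{"offset":[0,-3,0.5],"yaw":-4},{"offset":[0,-5.4,0.9],"yaw":-8.4},{"offset":[0,-5.4,0.9],"yaw":-8.4},{"offset":[2,-5.4,0.9],"yaw":-8.4},{"offset":[5,-5.4,0.9],"yaw":-8.4},{"offset":[7,-5.4,0.9],"yaw":-8.4},{"offset":[7.5,-5.4,0.9],"yaw":-8.4},{"offset":[7.5,-5.4,0.9],"yaw":-8.4}]'

```text
clock: 16.15
tcp_pos: [0.5304, -0.2537, 0.0398]
orientation: [0.707, 0.0, 0.708, 0.0]
wrist_force: [-0.1, 0.9, 0.8]
finger_gap: 0.0853
```

```bash
python3 -c "
from h import *
m=env.camera_model('wrist');p,d=env.read_camera('wrist')
goto([.531,-.2545,-.0215],90)
for c in ('blue','red','amber'):
  for b in blobs(colmask(p,c),40): print(c,b[0],b[1],plane(m,b[0],.05).round(4))
"
```

```text
t 16.2 tcp [ 0.5312 -0.2543  0.0408] jaw 90.0 q [-0.583  0.424 -0.173  0.974  0.    -0.583] tilt [ 0.  0. -1.] gap 0.0857 F [ 1.  -0.6 -0.4]
offset cm [ 6.23 -0.02 -0.02] yaw options [ 360.  180.    0. -180. -360.]
blue [283.3543956   16.69010989] 1820 [[ 0.4143 -0.2534  0.05  ]]
red [280.18552036 130.78833585] 1989 [[ 0.4676 -0.255   0.05  ]]
amber [280.59328358 244.06156716] 1608 [[ 0.5317 -0.2548  0.05  ]]
```

>>> servo_tool --increments '[{"offset":[1.5,0,0],"yaw":0},{"offset":[3,0,0],"yaw":0},{"offset":[4.5,0,0],"yaw":0},{"offset":[5.8,0,0],"yaw":0},{"offset":[6.2,0,0],"yaw":0},{"offset":[6.2,0,0],"yaw":0},{"offset":[6.2,0,0],"yaw":0},{"offset":[6.2,0,0],"yaw":0}]'

```text
clock: 17.0
tcp_pos: [0.5317, -0.255, -0.0207]
orientation: [0.708, -0.0, 0.707, -0.0]
wrist_force: [-0.7, 0.3, -1.2]
finger_gap: 0.0857
```

>>> servo_tool --increments '[{"offset":[0,0,0],"yaw":0},{"offset":[0,0,0],"yaw":0},{"offset":[0,0,0],"yaw":0},{"offset":[0,0,0],"yaw":0},{"offset":[0,0,0],"yaw":0},{"offset":[0,0,0],"yaw":0},{"offset":[0,0,0],"yaw":0},{"offset":[0,0,0],"yaw":0}]' --claw 0

```text
clock: 17.8
tcp_pos: [0.5312, -0.2547, -0.0214]
orientation: [0.707, -0.0, 0.707, 0.0]
wrist_force: [-0.6, -0.4, 3.4]
finger_gap: 0.0291
```

```bash
python3 -c "
from h import *
goto([.531,-.2545,.07],90)
goto([.5052,.2243,.07],18.95)
"
```

```text
t 17.8 tcp [ 0.5312 -0.2547 -0.0214] jaw 90.0 q [-0.583  0.485 -0.248  0.838  0.    -0.584] tilt [ 0. -0. -1.] gap 0.0291 F [-0.6 -0.4  3.4]
offset cm [-9.14  0.02 -0.01] yaw options [ 360.  180.    0. -180. -360.]
t 17.8 tcp [ 0.5312 -0.2547 -0.0214] jaw 90.0 q [-0.583  0.485 -0.248  0.838  0.    -0.584] tilt [ 0. -0. -1.] gap 0.0291 F [-0.6 -0.4  3.4]
offset cm [-9.15 47.9  -2.58] yaw options [ 431.1  251.1   71.1 -108.9 -288.9]
```

>>> servo_tool --increments '[{"offset":[-1,0,0],"yaw":0},{"offset":[-3,0,0],"yaw":0},{"offset":[-6,0,0],"yaw":0},{"offset":[-9,0,0],"yaw":0},{"offset":[-9.5,3,-0.2],"yaw":4},{"offset":[-9.5,7,-0.4],"yaw":10},{"offset":[-9.5,11.5,-0.6],"yaw":17},{"offset":[-9.5,16,-0.9],"yaw":24}]'

```text
clock: 18.6
tcp_pos: [0.5217, -0.0934, 0.0738]
orientation: [0.691, 0.149, 0.691, -0.149]
wrist_force: [0.4, 0.1, -1.1]
finger_gap: 0.0292
```

```bash
python3 -c "
from h import *
goto([.5052,.2243,.073],18.95)
"
```

```text
t 18.6 tcp [ 0.5217 -0.0934  0.0738] jaw 65.7 q [-0.329  0.292 -0.28   0.998  0.     0.096] tilt [ 0.  0. -1.] gap 0.0292 F [ 0.4  0.1 -1.1]
offset cm [  0.09  28.26 -14.6 ] yaw options [ 406.7  226.7   46.7 -133.3 -313.3]
```

>>> servo_tool --increments '[{"offset":[0,4,-2],"yaw":7},{"offset":[0,8,-4.1],"yaw":14},{"offset":[0,12,-6.2],"yaw":21},{"offset":[0,16,-8.2],"yaw":28},{"offset":[0,20,-10.3],"yaw":35},{"offset":[0,24,-12.4],"yaw":41},{"offset":[0,27,-14],"yaw":46},{"offset":[0,28,-14.5],"yaw":46.7}]'

```text
clock: 19.4
tcp_pos: [0.5025, 0.2235, 0.0737]
orientation: [0.577, 0.409, 0.577, -0.408]
wrist_force: [-0.6, -0.8, -0.3]
finger_gap: 0.0289
```

>>> servo_tool --increments '[{"offset":[0,0,0],"yaw":0},{"offset":[1,0,0],"yaw":0},{"offset":[2,0,0],"yaw":0},{"offset":[3,0,0],"yaw":0},{"offset":[4,0,0],"yaw":0},{"offset":[4,0,0],"yaw":0},{"offset":[4,0,0],"yaw":0},{"offset":[4,0,0],"yaw":0}]'

```text
clock: 20.2
tcp_pos: [0.5037, 0.2201, 0.0337]
orientation: [0.577, 0.409, 0.577, -0.409]
wrist_force: [0.6, 0.5, -1.6]
finger_gap: 0.0289
```

```bash
python3 -c "
from h import *
goto([.5052,.2243,-.0245],18.95)
"
```

```text
t 20.2 tcp [0.5037 0.2201 0.0337] jaw 19.3 q [ 0.266  0.363 -0.287  0.92   0.     1.5  ] tilt [ 0.001  0.    -1.   ] gap 0.0289 F [ 0.6  0.5 -1.6]
offset cm [ 5.82  0.27 -0.34] yaw options [ 3.603e+02  1.803e+02  3.000e-01 -1.797e+02 -3.597e+02]
```

>>> servo_tool --increments '[{"offset":[0.5,0.3,-0.3],"yaw":0.3},{"offset":[2,0.3,-0.3],"yaw":0.3},{"offset":[3.5,0.3,-0.3],"yaw":0.3},{"offset":[4.7,0.3,-0.3],"yaw":0.3},{"offset":[5.2,0.3,-0.3],"yaw":0.3},{"offset":[5.5,0.3,-0.3],"yaw":0.3},{"offset":[5.7,0.3,-0.3],"yaw":0.3},{"offset":[5.8,0.3,-0.3],"yaw":0.3}]'

```text
clock: 21.0
tcp_pos: [0.5056, 0.2242, -0.0243]
orientation: [0.576, 0.411, 0.576, -0.41]
wrist_force: [0.3, 0.2, -0.8]
finger_gap: 0.0288
```

>>> servo_tool --increments '[{"offset":[0,0,0],"yaw":0},{"offset":[0,0,0],"yaw":0},{"offset":[0,0,0],"yaw":0},{"offset":[0,0,0],"yaw":0},{"offset":[0,0,0],"yaw":0},{"offset":[0,0,0],"yaw":0},{"offset":[0,0,0],"yaw":0},{"offset":[0,0,0],"yaw":0}]'

```text
clock: 21.8
tcp_pos: [0.5053, 0.224, -0.0244]
orientation: [0.576, 0.411, 0.576, -0.41]
wrist_force: [-0.4, -0.4, 2.0]
finger_gap: 0.0289
```

```bash
python3 -c "
from h import *
goto([.5052,.2243,-.0245],18.95)
"
```

```text
t 21.8 tcp [ 0.5053  0.224  -0.0244] jaw 19.0 q [ 0.272  0.43  -0.349  0.791  0.     1.511] tilt [ 0.  0. -1.] gap 0.0289 F [-0.4 -0.4  2. ]
offset cm [ 0.01 -0.01 -0.03] yaw options [ 3.601e+02  1.801e+02  1.000e-01 -1.799e+02 -3.599e+02]
```

>>> servo_tool --increments '[{"offset":[0,0,0],"yaw":0},{"offset":[0,0,0],"yaw":0},{"offset":[0,0,0],"yaw":0},{"offset":[0,0,0],"yaw":0},{"offset":[0,0,0],"yaw":0},{"offset":[0,0,0],"yaw":0},{"offset":[0,0,0],"yaw":0},{"offset":[0,0,0],"yaw":0}]' --claw 1

```text
clock: 22.6
tcp_pos: [0.5052, 0.224, -0.0246]
orientation: [0.576, 0.411, 0.576, -0.411]
wrist_force: [-1.0, 0.4, -1.0]
finger_gap: 0.0856
```

>>> servo_tool --increments '[{"offset":[-1,0,0],"yaw":0},{"offset":[-3,0,0],"yaw":0},{"offset":[-6,0,0],"yaw":0},{"offset":[-9,0,0],"yaw":0},{"offset":[-12,0,0],"yaw":0},{"offset":[-14,0,0],"yaw":0},{"offset":[-14,0,0],"yaw":0},{"offset":[-14,0,0],"yaw":0}]'

```text
clock: 23.4
tcp_pos: [0.5055, 0.2241, 0.116]
orientation: [0.576, 0.411, 0.575, -0.41]
wrist_force: [-1.0, -0.3, -0.4]
finger_gap: 0.0852
```

```bash
python3 -c "
from h import *
m=env.camera_model('wrist');p,d=env.read_camera('wrist')
goto([.467,-.2545,.116],90)
for c in ('green','amber'):
  for b in blobs(colmask(p,c),40): print(c,b[0],b[1],plane(m,b[0],.047).round(4))
"
```

```text
t 23.45 tcp [0.5047 0.2239 0.115 ] jaw 19.0 q [ 0.272  0.304 -0.157  1.11   0.     1.511] tilt [-0.001 -0.    -1.   ] gap 0.0855 F [ 0.3  0.2 -0.6]
offset cm [ -0.1  -19.15  44.  ] yaw options [ 289.  109.  -71. -251. -431.]
green [279.35664336 270.19055944] 572 [[0.5237 0.1684 0.047 ]]
amber [280.0634278  206.00404858] 741 [[0.5055 0.2234 0.047 ]]
```

Amber is at (0.5055, 0.2234), well centred. Next is red.

>>> servo_tool --increments '[{"offset":[0,-1.8,4.2],"yaw":-7},{"offset":[0,-3.6,8.4],"yaw":-14},{"offset":[0,-5.4,12.6],"yaw":-21},{"offset":[0,-7.2,16.8],"yaw":-28},{"offset":[0,-9,21],"yaw":-35},{"offset":[0,-10.8,25.2],"yaw":-43},{"offset":[0,-12.6,29.4],"yaw":-51},{"offset":[0,-14.4,33.6],"yaw":-58}]'

```text
clock: 24.25
tcp_pos: [0.4774, -0.1377, 0.1139]
orientation: [0.702, 0.081, 0.703, -0.081]
wrist_force: [1.2, -0.4, 0.3]
finger_gap: 0.0859
```

```bash
python3 -c "
from h import *
goto([.467,-.2547,.116],90)
"
```

```text
t 24.25 tcp [ 0.4774 -0.1377  0.1139] jaw 76.8 q [-0.443  0.204 -0.293  1.077  0.    -0.213] tilt [-0.002  0.002 -1.   ] gap 0.0859 F [ 1.2 -0.4  0.3]
offset cm [ -0.23 -11.63   1.65] yaw options [ 346.8  166.8  -13.2 -193.2 -373.2]
```

>>> servo_tool --increments '[{"offset":[0,-4,0.6],"yaw":-5},{"offset":[0,-8,1.2],"yaw":-10},{"offset":[0,-11.4,1.7],"yaw":-13.2},{"offset":[0,-11.4,1.7],"yaw":-13.2},{"offset":[2,-11.4,1.7],"yaw":-13.2},{"offset":[5,-11.4,1.7],"yaw":-13.2},{"offset":[7.5,-11.4,1.7],"yaw":-13.2},{"offset":[7.5,-11.4,1.7],"yaw":-13.2}]'

```text
clock: 25.05
tcp_pos: [0.4653, -0.2482, 0.036]
orientation: [0.704, 0.004, 0.71, 0.0]
wrist_force: [-0.9, 0.2, -0.0]
finger_gap: 0.0855
```

```bash
python3 -c "
from h import *
m=env.camera_model('wrist');p,d=env.read_camera('wrist')
goto([.467,-.2548,-.0215],90)
for c in ('blue','red'):
  for b in blobs(colmask(p,c),40): print(c,b[0],b[1],plane(m,b[0],.05).round(4))
"
```

```text
t 25.1 tcp [ 0.4666 -0.2492  0.038 ] jaw 89.7 q [-0.642  0.329 -0.326  0.922  0.    -0.638] tilt [-0.005  0.004 -1.   ] gap 0.0848 F [ 0.2  0.5 -0.3]
offset cm [ 5.95 -0.59  0.07] yaw options [ 3.597e+02  1.797e+02 -3.000e-01 -1.803e+02 -3.603e+02]
blue [271.94380905 146.97961213] 2011 [[ 0.4107 -0.2535  0.05  ]]
red [270.46690953 249.44930176] 1647 [[ 0.4684 -0.2551  0.05  ]]
```

>>> servo_tool --increments '[{"offset":[0,-0.4,0],"yaw":-0.2},{"offset":[1,-0.4,0],"yaw":-0.2},{"offset":[3,-0.4,0],"yaw":-0.2},{"offset":[5,-0.4,0],"yaw":-0.2},{"offset":[6,-0.4,0],"yaw":-0.2},{"offset":[6.2,-0.4,0],"yaw":-0.2},{"offset":[6.2,-0.4,0],"yaw":-0.2},{"offset":[6.2,-0.4,0],"yaw":-0.2}]'

```text
clock: 25.9
tcp_pos: [0.4696, -0.2561, -0.0207]
orientation: [0.708, 0.0, 0.707, -0.001]
wrist_force: [0.1, -0.7, 0.3]
finger_gap: 0.0854
```

>>> servo_tool --increments '[{"offset":[0,0,0],"yaw":0},{"offset":[0,0,0],"yaw":0},{"offset":[0,0,0],"yaw":0},{"offset":[0,0,0],"yaw":0},{"offset":[0,0,0],"yaw":0},{"offset":[0,0,0],"yaw":0},{"offset":[0,0,0],"yaw":0},{"offset":[0,0,0],"yaw":0}]' --claw 0

```text
clock: 26.7
tcp_pos: [0.4691, -0.2556, -0.0212]
orientation: [0.707, 0.0, 0.707, -0.001]
wrist_force: [0.6, 1.3, 5.6]
finger_gap: 0.0291
```

```bash
python3 -c "
from h import *
goto([.4858,.2811,.07],18.95)
"
```

```text
t 26.7 tcp [ 0.4691 -0.2556 -0.0212] jaw 89.9 q [-0.649  0.397 -0.394  0.779  0.    -0.648] tilt [ 0. -0. -1.] gap 0.0291 F [0.6 1.3 5.6]
offset cm [-9.13 53.67  1.6 ] yaw options [ 431.  251.   71. -109. -289.]
```

>>> servo_tool --increments '[{"offset":[-1,0,0],"yaw":0},{"offset":[-3,0,0],"yaw":0},{"offset":[-6,0,0],"yaw":0},{"offset":[-9,0,0],"yaw":0},{"offset":[-9.5,3,0.1],"yaw":4},{"offset":[-9.5,7,0.2],"yaw":10},{"offset":[-9.5,11.5,0.3],"yaw":16},{"offset":[-9.5,16,0.5],"yaw":22}]'

```text
clock: 27.5
tcp_pos: [0.4738, -0.0944, 0.0737]
orientation: [0.694, 0.137, 0.694, -0.137]
wrist_force: [1.5, 0.2, -1.3]
finger_gap: 0.0288
```

```bash
python3 -c "
from h import *
goto([.4858,.2811,.073],18.95)
"
```

```text
t 27.5 tcp [ 0.4738 -0.0944  0.0737] jaw 67.6 q [-0.363  0.209 -0.394  0.968  0.     0.028] tilt [ 0.  0. -1.] gap 0.0288 F [ 1.5  0.2 -1.3]
offset cm [  0.07  35.17 -13.2 ] yaw options [ 408.6  228.6   48.6 -131.4 -311.4]
```

>>> servo_tool --increments '[{"offset":[0,4.4,-1.6],"yaw":6},{"offset":[0,8.8,-3.3],"yaw":12},{"offset":[0,13.2,-5],"yaw":18},{"offset":[0,17.6,-6.6],"yaw":24},{"offset":[0,22,-8.2],"yaw":30},{"offset":[0,26.4,-9.9],"yaw":36},{"offset":[0,30.5,-11.5],"yaw":42},{"offset":[0,33.5,-12.6],"yaw":47}]'

```text
clock: 28.3
tcp_pos: [0.4828, 0.2649, 0.0736]
orientation: [0.582, 0.402, 0.582, -0.401]
wrist_force: [0.8, 0.2, -0.6]
finger_gap: 0.029
```

>>> servo_tool --increments '[{"offset":[0,0,0],"yaw":0},{"offset":[0,0,0],"yaw":0},{"offset":[0,0,0],"yaw":0},{"offset":[0,0,0],"yaw":0},{"offset":[0,0,0],"yaw":0},{"offset":[0,0,0],"yaw":0},{"offset":[0,0,0],"yaw":0},{"offset":[0,0,0],"yaw":0}]'

```text
clock: 29.1
tcp_pos: [0.4834, 0.262, 0.0735]
orientation: [0.582, 0.401, 0.582, -0.401]
wrist_force: [-0.6, -0.2, -0.8]
finger_gap: 0.0291
```

```bash
python3 -c "
from h import *
goto([.4858,.2811,-.0245],18.95)
"
```

```text
t 29.1 tcp [0.4834 0.262  0.0735] jaw 20.9 q [ 0.351  0.328 -0.23   1.012  0.     1.557] tilt [ 0.  0. -1.] gap 0.0291 F [-0.6 -0.2 -0.8]
offset cm [ 9.8  0.9 -1.7] yaw options [ 361.9  181.9    1.9 -178.1 -358.1]
```

>>> servo_tool --increments '[{"offset":[0,0.9,-1.6],"yaw":1.9},{"offset":[0,0.9,-1.6],"yaw":1.9},{"offset":[2,0.9,-1.6],"yaw":1.9},{"offset":[4,0.9,-1.6],"yaw":1.9},{"offset":[6,0.9,-1.6],"yaw":1.9},{"offset":[7.5,0.9,-1.6],"yaw":1.9},{"offset":[8.5,0.9,-1.6],"yaw":1.9},{"offset":[8.8,0.9,-1.6],"yaw":1.9}]'

```text
clock: 29.9
tcp_pos: [0.4851, 0.2798, -0.0157]
orientation: [0.575, 0.41, 0.576, -0.411]
wrist_force: [-0.3, -0.1, -0.8]
finger_gap: 0.029
```

>>> servo_tool --increments '[{"offset":[0.3,0,0],"yaw":0},{"offset":[0.6,0,0],"yaw":0},{"offset":[0.9,0,0],"yaw":0},{"offset":[1,0,0],"yaw":0},{"offset":[1,0,0],"yaw":0},{"offset":[1,0,0],"yaw":0},{"offset":[1,0,0],"yaw":0},{"offset":[1,0,0],"yaw":0}]'

```text
clock: 30.7
tcp_pos: [0.4863, 0.2805, -0.0242]
orientation: [0.576, 0.411, 0.576, -0.41]
wrist_force: [-0.8, -0.8, 2.7]
finger_gap: 0.0288
```

```bash
python3 -c "
from h import *
goto([.4858,.2811,-.0245],18.95)
"
```

```text
t 30.7 tcp [ 0.4863  0.2805 -0.0242] jaw 19.0 q [ 0.38   0.444 -0.326  0.8    0.     1.619] tilt [ 0.001  0.    -1.   ] gap 0.0288 F [-0.8 -0.8  2.7]
offset cm [ 0.03 -0.02 -0.07] yaw options [ 3.601e+02  1.801e+02  1.000e-01 -1.799e+02 -3.599e+02]
```

Contact force is up slightly (2.7 N), so the holder is seated. Releasing red.

>>> servo_tool --increments '[{"offset":[0,0,0],"yaw":0},{"offset":[0,0,0],"yaw":0},{"offset":[0,0,0],"yaw":0},{"offset":[0,0,0],"yaw":0},{"offset":[0,0,0],"yaw":0},{"offset":[0,0,0],"yaw":0},{"offset":[0,0,0],"yaw":0},{"offset":[0,0,0],"yaw":0}]' --claw 1

```text
clock: 31.5
tcp_pos: [0.486, 0.2804, -0.0246]
orientation: [0.576, 0.411, 0.576, -0.411]
wrist_force: [0.0, -0.2, 1.1]
finger_gap: 0.0851
```

>>> servo_tool --increments '[{"offset":[-1,0,0],"yaw":0},{"offset":[-3,0,0],"yaw":0},{"offset":[-6,0,0],"yaw":0},{"offset":[-9,0,0],"yaw":0},{"offset":[-12,0,0],"yaw":0},{"offset":[-14,0,0],"yaw":0},{"offset":[-14,0,0],"yaw":0},{"offset":[-14,0,0],"yaw":0}]'

```text
clock: 32.3
tcp_pos: [0.4863, 0.2805, 0.116]
orientation: [0.576, 0.411, 0.575, -0.41]
wrist_force: [0.0, 0.2, -0.2]
finger_gap: 0.0852
```

```bash
python3 -c "
from h import *
m=env.camera_model('wrist');p,d=env.read_camera('wrist')
goto([.410,-.2545,.116],90)
for c in ('red','amber'):
  for b in blobs(colmask(p,c),40): print(c,b[0],b[1],plane(m,b[0],.047).round(4))
"
```

```text
t 32.35 tcp [0.4856 0.2802 0.1149] jaw 19.0 q [ 0.38   0.32  -0.135  1.117  0.     1.619] tilt [-0.001 -0.    -1.   ] gap 0.0855 F [-0.3  0.6 -0.7]
offset cm [ -0.09 -24.56  48.09] yaw options [ 289.  109.  -71. -251. -431.]
red [280.15967524 204.54803789] 739 [[0.486 0.281 0.047]]
amber [279.78583196 271.78088962] 607 [[0.5054 0.2235 0.047 ]]
```

>>> servo_tool --increments '[{"offset":[0,-2.1,4],"yaw":-7},{"offset":[0,-4.2,8],"yaw":-14},{"offset":[0,-6.2,12],"yaw":-21},{"offset":[0,-8.3,16],"yaw":-28},{"offset":[0,-10.4,20],"yaw":-35},{"offset":[0,-12.4,24],"yaw":-42},{"offset":[0,-14.5,28],"yaw":-49},{"offset":[0,-16.6,32],"yaw":-55}]'

```text
clock: 33.15
tcp_pos: [0.4317, -0.0773, 0.1141]
orientation: [0.7, 0.097, 0.701, -0.096]
wrist_force: [1.1, 0.2, -0.3]
finger_gap: 0.0852
```

```bash
python3 -c "
from h import *
goto([.410,-.2541,.116],90)
"
```

```text
t 33.15 tcp [ 0.4317 -0.0773  0.1141] jaw 74.3 q [-0.361  0.095 -0.424  1.055  0.    -0.087] tilt [-0.002  0.001 -1.   ] gap 0.0852 F [ 1.1  0.2 -0.3]
offset cm [ -0.2  -17.61   2.69] yaw options [ 344.3  164.3  -15.7 -195.7 -375.7]
```

>>> servo_tool --increments '[{"offset":[0,-4,0.6],"yaw":-4},{"offset":[0,-8,1.2],"yaw":-8},{"offset":[0,-12,1.8],"yaw":-12},{"offset":[0,-16,2.5],"yaw":-15},{"offset":[0,-17.3,2.7],"yaw":-15.7},{"offset":[1,-17.3,2.7],"yaw":-15.7},{"offset":[3,-17.3,2.7],"yaw":-15.7},{"offset":[5,-17.3,2.7],"yaw":-15.7}]'

```text
clock: 33.95
tcp_pos: [0.4108, -0.2484, 0.0634]
orientation: [0.707, 0.002, 0.708, -0.001]
wrist_force: [0.8, 0.7, -0.3]
finger_gap: 0.0853
```

>>> servo_tool --increments '[{"offset":[0,0,0],"yaw":0},{"offset":[0,0,0],"yaw":0},{"offset":[0,0,0],"yaw":0},{"offset":[0,0,0],"yaw":0},{"offset":[0,0,0],"yaw":0},{"offset":[0,0,0],"yaw":0},{"offset":[0,0,0],"yaw":0},{"offset":[0,0,0],"yaw":0}]'

```text
clock: 34.75
tcp_pos: [0.4117, -0.2501, 0.0655]
orientation: [0.707, 0.002, 0.707, -0.002]
wrist_force: [0.1, 0.1, 0.3]
finger_gap: 0.0853
```

```bash
python3 -c "
from h import *
m=env.camera_model('wrist');p,d=env.read_camera('wrist')
goto([.4105,-.254,-.0215],90)
for c in ('blue','red'):
  for b in blobs(colmask(p,c),40): print(c,b[0],b[1],plane(m,b[0],.05).round(4))
"
```

```text
t 34.8 tcp [ 0.4116 -0.25    0.0654] jaw 89.7 q [-0.713  0.214 -0.41   0.947  0.    -0.708] tilt [ 0.  0. -1.] gap 0.0855 F [-0.1  0.5 -0.5]
offset cm [ 8.69 -0.4  -0.11] yaw options [ 3.597e+02  1.797e+02 -3.000e-01 -1.803e+02 -3.603e+02]
blue [276.79776179 227.3501199 ] 1251 [[ 0.4116 -0.2536  0.05  ]]
```

>>> servo_tool --increments '[{"offset":[0,-0.4,0],"yaw":-0.3},{"offset":[2,-0.4,0],"yaw":-0.3},{"offset":[4,-0.4,0],"yaw":-0.3},{"offset":[6,-0.4,0],"yaw":-0.3},{"offset":[7.5,-0.4,0],"yaw":-0.3},{"offset":[8.3,-0.4,0],"yaw":-0.3},{"offset":[8.7,-0.4,0],"yaw":-0.3},{"offset":[8.7,-0.4,0],"yaw":-0.3}]'

```text
clock: 35.6
tcp_pos: [0.4116, -0.254, -0.0218]
orientation: [0.707, 0.0, 0.707, 0.0]
wrist_force: [1.4, -0.3, 0.0]
finger_gap: 0.0854
```

>>> servo_tool --increments '[{"offset":[0,0,0],"yaw":0},{"offset":[0,0,0],"yaw":0},{"offset":[0,0,0],"yaw":0},{"offset":[0,0,0],"yaw":0},{"offset":[0,0,0],"yaw":0},{"offset":[0,0,0],"yaw":0},{"offset":[0,0,0],"yaw":0},{"offset":[0,0,0],"yaw":0}]' --claw 0

```text
clock: 36.4
tcp_pos: [0.412, -0.2542, -0.0211]
orientation: [0.707, -0.0, 0.707, -0.0]
wrist_force: [-0.1, 0.5, 5.9]
finger_gap: 0.0289
```

```bash
python3 -c "
from h import *
goto([.4663,.3378,.07],18.95)
"
```

```text
t 36.4 tcp [ 0.412  -0.2542 -0.0211] jaw 90.0 q [-0.719  0.316 -0.52   0.734  0.    -0.719] tilt [ 0.001 -0.    -1.   ] gap 0.0289 F [-0.1  0.5  5.9]
offset cm [-9.13 59.19  5.46] yaw options [ 431.1  251.1   71.1 -108.9 -288.9]
```

>>> servo_tool --increments '[{"offset":[-1,0,0],"yaw":0},{"offset":[-3,0,0],"yaw":0},{"offset":[-6,0,0],"yaw":0},{"offset":[-9,0,0],"yaw":0},{"offset":[-9.5,3,0.3],"yaw":4},{"offset":[-9.5,7,0.6],"yaw":9},{"offset":[-9.5,11.5,1.1],"yaw":14},{"offset":[-9.5,16,1.5],"yaw":20}]'

```text
clock: 37.2
tcp_pos: [0.4265, -0.0928, 0.0739]
orientation: [0.696, 0.125, 0.696, -0.125]
wrist_force: [0.7, -1.1, -0.6]
finger_gap: 0.029
```

```bash
python3 -c "
from h import *
goto([.4663,.3378,.073],18.95)
"
```

```text
t 37.2 tcp [ 0.4265 -0.0928  0.0739] jaw 69.7 q [-0.399  0.123 -0.499  0.949  0.    -0.044] tilt [ 0.001 -0.    -1.   ] gap 0.029 F [ 0.7 -1.1 -0.6]
offset cm [  0.09  41.76 -11.2 ] yaw options [ 410.8  230.8   50.8 -129.2 -309.2]
```

>>> servo_tool --increments '[{"offset":[0,4.4,-1.2],"yaw":6},{"offset":[0,8.8,-2.4],"yaw":12},{"offset":[0,13.2,-3.5],"yaw":18},{"offset":[0,17.6,-4.7],"yaw":23},{"offset":[0,22,-5.9],"yaw":28},{"offset":[0,26.4,-7.1],"yaw":33},{"offset":[0,30.8,-8.2],"yaw":38},{"offset":[0,35,-9.4],"yaw":43}]'

```text
clock: 38.0
tcp_pos: [0.4577, 0.2691, 0.0738]
orientation: [0.602, 0.37, 0.602, -0.37]
wrist_force: [0.8, -0.3, 0.0]
finger_gap: 0.029
```

>>> servo_tool --increments '[{"offset":[0,0,0],"yaw":0},{"offset":[0,0,0],"yaw":0},{"offset":[0,0,0],"yaw":0},{"offset":[0,0,0],"yaw":0},{"offset":[0,0,0],"yaw":0},{"offset":[0,0,0],"yaw":0},{"offset":[0,0,0],"yaw":0},{"offset":[0,0,0],"yaw":0}]'

```text
clock: 38.8
tcp_pos: [0.458, 0.2668, 0.0735]
orientation: [0.603, 0.37, 0.603, -0.37]
wrist_force: [0.0, -0.5, -0.7]
finger_gap: 0.0288
```

```bash
python3 -c "
from h import *
goto([.4663,.3378,.073],18.95)
"
```

```text
t 38.8 tcp [0.458  0.2668 0.0735] jaw 27.0 q [ 0.376  0.293 -0.281  0.997  0.     1.476] tilt [ 0.  0. -1.] gap 0.0288 F [ 0.  -0.5 -0.7]
offset cm [ 0.05  3.96 -5.95] yaw options [ 368.  188.    8. -172. -352.]
```

>>> servo_tool --increments '[{"offset":[0,1.2,-1.8],"yaw":2.5},{"offset":[0,2.5,-3.6],"yaw":5},{"offset":[0,3.6,-5.4],"yaw":7.5},{"offset":[0,4,-5.9],"yaw":8},{"offset":[0,4,-5.9],"yaw":8},{"offset":[1,4,-5.9],"yaw":8},{"offset":[2.5,4,-5.9],"yaw":8},{"offset":[4,4,-5.9],"yaw":8}]'

```text
clock: 39.6
tcp_pos: [0.4665, 0.3367, 0.0325]
orientation: [0.576, 0.411, 0.576, -0.411]
wrist_force: [-0.7, 0.4, -1.1]
finger_gap: 0.0292
```

>>> servo_tool --increments '[{"offset":[0,0,0],"yaw":0},{"offset":[0,0,0],"yaw":0},{"offset":[0,0,0],"yaw":0},{"offset":[0,0,0],"yaw":0},{"offset":[0,0,0],"yaw":0},{"offset":[0,0,0],"yaw":0},{"offset":[0,0,0],"yaw":0},{"offset":[0,0,0],"yaw":0}]'

```text
clock: 40.4
tcp_pos: [0.4668, 0.3379, 0.0335]
orientation: [0.576, 0.411, 0.576, -0.41]
wrist_force: [-0.3, 0.2, -0.7]
finger_gap: 0.029
```

```bash
python3 -c "
from h import *
goto([.4663,.3378,-.0245],18.95)
"
```

```text
t 40.4 tcp [0.4668 0.3379 0.0335] jaw 19.0 q [ 0.487  0.409 -0.217  0.945  0.     1.726] tilt [ 0.  0. -1.] gap 0.029 F [-0.3  0.2 -0.7]
offset cm [ 5.8  -0.05 -0.01] yaw options [ 3.601e+02  1.801e+02  1.000e-01 -1.799e+02 -3.599e+02]
```

>>> servo_tool --increments '[{"offset":[1.5,0,0.1],"yaw":0},{"offset":[3,0,0.1],"yaw":0},{"offset":[4,0,0.1],"yaw":0},{"offset":[4.7,0,0.1],"yaw":0},{"offset":[5.2,0,0.1],"yaw":0},{"offset":[5.5,0,0.1],"yaw":0},{"offset":[5.7,0,0.1],"yaw":0},{"offset":[5.8,0,0.1],"yaw":0}]'

```text
clock: 41.2
tcp_pos: [0.4673, 0.337, -0.0241]
orientation: [0.576, 0.411, 0.576, -0.41]
wrist_force: [-2.6, -1.2, 7.5]
finger_gap: 0.029
```

>>> servo_tool --increments '[{"offset":[0,0,0],"yaw":0},{"offset":[0,0,0],"yaw":0},{"offset":[0,0,0],"yaw":0},{"offset":[0,0,0],"yaw":0},{"offset":[0,0,0],"yaw":0},{"offset":[0,0,0],"yaw":0},{"offset":[0,0,0],"yaw":0},{"offset":[0,0,0],"yaw":0}]'

```text
clock: 42.0
tcp_pos: [0.4673, 0.3371, -0.024]
orientation: [0.576, 0.411, 0.576, -0.41]
wrist_force: [-1.6, -1.7, 5.9]
finger_gap: 0.0291
```

>>> servo_tool --increments '[{"offset":[0,0,0],"yaw":0},{"offset":[0,0,0],"yaw":0},{"offset":[0,0,0],"yaw":0},{"offset":[0,0,0],"yaw":0},{"offset":[0,0,0],"yaw":0},{"offset":[0,0,0],"yaw":0},{"offset":[0,0,0],"yaw":0},{"offset":[0,0,0],"yaw":0}]' --claw 1

```text
clock: 42.8
tcp_pos: [0.467, 0.3369, -0.0246]
orientation: [0.576, 0.411, 0.576, -0.411]
wrist_force: [0.5, 0.2, -0.2]
finger_gap: 0.0858
```

>>> servo_tool --increments '[{"offset":[-1,0,0],"yaw":0},{"offset":[-3,0,0],"yaw":0},{"offset":[-6,0,0],"yaw":0},{"offset":[-9,0,0],"yaw":0},{"offset":[-12,0,0],"yaw":0},{"offset":[-15,0,0],"yaw":0},{"offset":[-18,0,0],"yaw":0},{"offset":[-20,0,0],"yaw":0}]'

```text
clock: 43.6
tcp_pos: [0.4677, 0.3372, 0.1789]
orientation: [0.576, 0.412, 0.575, -0.409]
wrist_force: [0.8, 0.2, -0.1]
finger_gap: 0.0856
```

>>> servo_tool --increments '[{"offset":[-2,0,2],"yaw":0},{"offset":[-4,0,4],"yaw":0},{"offset":[-5,0,6],"yaw":0},{"offset":[-5,0,6],"yaw":0},{"offset":[-5,0,6],"yaw":0},{"offset":[-5,0,6],"yaw":0},{"offset":[-5,0,6],"yaw":0},{"offset":[-5,0,6],"yaw":0}]'

```text
clock: 44.4
tcp_pos: [0.486, 0.2806, 0.2248]
orientation: [0.576, 0.41, 0.576, -0.411]
wrist_force: [-0.7, -0.1, -0.2]
finger_gap: 0.0855
```

```bash
python3 -c "
from h import *
m=env.camera_model('wrist');p,d=env.read_camera('wrist')
goto([.4663,.3378,.2],18.95)
cv2.imwrite('pics/w20.png',p[:,:,::-1])
o=np.array([.4955,.2527]);yv=np.array([.3248,-.9458]);xv=np.array([.9458,.3248])
W={'blue':-90,'red':-30,'amber':30,'green':90}
for n in ('wrist','side','scene'):
  if n!='wrist': m=env.camera_model(n);p,d=env.read_camera(n);cv2.imwrite('pics/%s20.png'%n,p[:,:,::-1])
  for c in W:
    for b in blobs(colmask(p,c),12):
      P=plane(m,b[0],.048)[0,:2]
      if abs((P-o)@yv)<.12 and abs((P-o)@xv)<.04: print(n,c,b[1],'tray x,y mm',round((P-o)@xv*1e3,1),round((P-o)@yv*1e3,1),'want',W[c])
"
```

```text
t 44.45 tcp [0.4861 0.2805 0.2249] jaw 19.1 q [0.38  0.28  0.083 1.374 0.    1.618] tilt [-0.001 -0.    -1.   ] gap 0.0851 F [ 0.1  0.9 -0.2]
offset cm [ 2.49  0.   -6.06] yaw options [ 3.601e+02  1.801e+02  1.000e-01 -1.799e+02 -3.599e+02]
wrist blue 439 tray x,y mm 0.3 -89.1 want -90
wrist red 369 tray x,y mm -0.2 -29.7 want -30
wrist amber 316 tray x,y mm -0.3 30.5 want 30
wrist green 251 tray x,y mm -1.0 88.5 want 90
side blue 57 tray x,y mm -1.4 -85.5 want -90
side red 61 tray x,y mm -1.9 -26.5 want -30
side amber 69 tray x,y mm -1.6 34.4 want 30
side green 51 tray x,y mm -0.4 90.8 want 90
scene blue 104 tray x,y mm -0.6 -90.4 want -90
scene red 96 tray x,y mm -0.6 -30.9 want -30
scene amber 150 tray x,y mm 18.3 111.8 want 30
scene amber 91 tray x,y mm -0.9 29.9 want 30
scene green 84 tray x,y mm -1.4 87.5 want 90
```

View pics/w20.png

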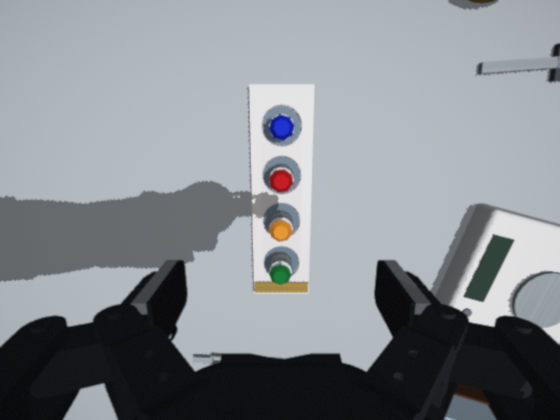

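View pics/side20.png

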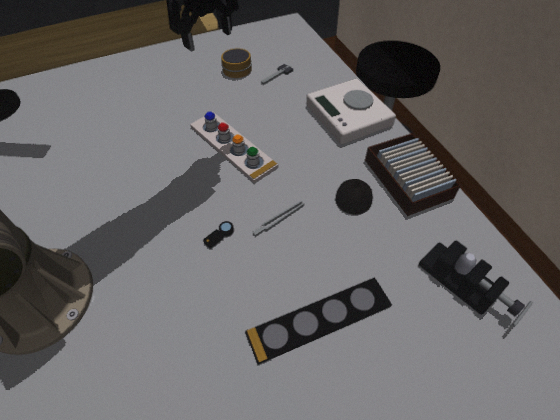

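All four holders stand in their wells. The wrist view has blue at (282,127), red at (281,181), amber at (281,231) and green at (280,273), next to the strip. The rack is empty and the gripper is clear, so I'm handing in.

```bash
python3 -c "
from workcell import env
print(env.hand_in())"
```

```text
the job is handed in; nothing more can be done
None
```

I moved all four holders into the tray in reverse order and handed the job in at about 44.6 s of the 128 s allowed. The hand-in gives no verdict. Counting from the brass strip, the rack held blue, red, amber, green. The tray now holds green, amber, red, blue.

- **Position:** In the last checks, the wrist and scene views put every stone within about 1.5 mm of its well centre across the tray and 2.5 mm along it. The side view showed up to 4.5 mm along the tray, which is inside the 12 mm limit. I put that down to shaded stone colour in the small side-view blobs.
- **Upright and clear:** All four holders look upright, the rack is empty, and the gripper was open and clear of everything. I judged uprightness and seating from the pictures and the light contact force at each set-down. I did not measure tilt or height for each holder.
- **Disagreement with the description:** With the jaws nearly shut, the fingertips sit about 42 mm behind the reported TCP, not at it. Wrist depth showed this, and the side and scene views agreed that the tips sit well behind it. I gripped with the TCP at about z = -0.021 m to allow for it, and contact forces at the set-downs stayed below 8 N.

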